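Set up the carver's folding display stand

ROBOT

A 7-joint arm with a two-finger parallel gripper is mounted at the origin on the work surface. World frame = base frame: x ahead of the robot, y to its left, z up, the work surface at z = 0. Lengths are in m, angles in rad, forces in N, time in s.
With the tool pointing down it reaches from about 0.4 to 0.85 m from the base axis. Payload 4.5 kg.
Tool frame: the origin (TCP) lies at the very end of the fingers, on their centre line; the grasp point (between the pads) lies 19 mm behind it (r.grip_depth is the distance from the TCP to the grasp point, in m); z points along the fingers, x is the direction in which the jaws open and shut, and the axes are right-handed (so a half turn about z gives the same grasp; the last joint's range is limited). The gripper opens to 88 mm and grips with 3 to 60 N. Pads are 18 mm wide; open, the fingers measure 123 mm over their backs; the gripper's body (75 mm by 187 mm) begins 45 mm behind the grasp point.
Start: joints at [1.336, 0.689, -0.195, 1.565, 0.157, 0.902, -0.215], TCP at [0.166, -0.603, 0.239] pointing down, gripper open.
Joint ranges: [-3.01, 3.01], [-0.46, 2.08], [-1.47, 1.51], [0.13, 2.56], [-1, 4.14], [0.04, 2.09], [-2.66, 2.66]. Speed limits (rad/s): [2.57, 2.57, 3.14, 3.14, 3.14, 3.14, 3.14].

INTERFACE

Orientations are given as a unit quaternion [x, y, z, w].
In Python, from plant import r gives the robot as it stands. The module is installed in compiled form; this text tells all that it offers.
- The arm moves only by the shell command python3 -m jog 'ROWS' [FORCE]. ROWS is JSON, a list of rows, each a list of 5 numbers: the shift along the tool's x, y, z in units of 1 m (1.0 is 1 m), then the turn about the tool's z in units of 360 degrees (1.0 is 360 degrees), then the closure, from 0 (fully open) to 1 (shut). In form: [[dx, dy, dz, yaw, fingers], ...]. A call has 1 to 20 rows; each row shifts and turns the commanded pose from where the row before left it, along the tool's axes as they then stand; what a row does not reach is not made up. A row lasts 1/10 s, in which the tool goes at most 50 mm and 8.59 degrees, less where a joint would pass 70% of its speed; a pose out of reach is approached as far as the arm can. A call with a number of a shift or a turn outside -1 to 1 is refused whole. A call with a gripper value outside its range is refused whole. The fingers move at their own pace and stop on an object; FORCE is the grip in N (left out, the last holds). Time passes only in rows, so rows that do not move let the fingers close. It gives the time, the measured TCP pose, the force and the opening at its end, in the units of the state.
- r.get_state(): the state, without advancing time (a new reading comes with each control period).
- r.snapshot(name): name is "side" or "top"; returns the picture (384x512x3 uint8, red, green, blue); there is no depth.
- r.get_calibration(name): a dict with "mtx" (3x3 intrinsics, pixels), "R" (3x3) and "t" (3): a world point X has camera coordinates R X + t. Camera axes: x right, y down, z forward; pixel columns grow to the right and rows downward; lengths in m; the calibration is good to about 2 mm. A picture is of the moment at which its call begins. get_calibration takes no time and is no camera call.
- r.finish_job(): hands the job in, once; it reports no verdict.
Trained networks look in the newest picture that a camera, given by its name, has taken for a name from the list of things; names that differ only in an ending like _2 or _b are one class to them, and where a whole thing is asked for, a point or a joint stands for the part that bears it (a point fixed in the world has none). Each returns a list of dicts, best first, with "score" (0 to 1); they miss things now and then, are a little off and sometimes report something else, mostly with a low value. They report only what shows in the picture. A call takes as long as a camera call. They do not tell look-alikes from the thing itself.
- r.cut_out(thing, camera): "pixels" (384x512 bool, what is visible of it) and "rect" ([left, top, right, bottom] in pixels, round what is visible of it).
The state is a dict: "clock": time; "q": joint angles; "qd": joint speeds; "joint_torque": joint torques, N m; "tool_pos": TCP position; "eef_rot": TCP orientation; "contact_force": force on the tool from outside, world axes, zero at the start; "moment": the same for the moment, N m; "opening": opening from 0.0 (shut) to 1.0 (fully open).
Only numpy, scipy, OpenCV 4.12 (cv2) and the standard library are available. Lean on these libraries where they do the work, as an engineer would, in place of code of your own. Each camera call takes 0.05 s, during which the arm holds its last target.

TASK

Set up the stall display: swing both pale legs of the folding stand out by their red knobs until each clicks fully home against its stop, then stack every closed gift box that is there into one column on the two legs, dark big boxes below pale small ones, each lying flat, lengthwise along the rail and centred squarely over the spot midway between the brass lines on the legs. Finish by standing the little carved head from the straw mat upright in the middle of the topmost box, leave the legs fully out, and do not disturb the tools, mug, whetstone and wax tin.

Things in the scene. Friction and masses are not known exactly. Their poses are not given: they have to be found in the camera images.
- stand: folding display stand, fixed: a dark wooden back rail 300 mm long, 34 mm deep, 50 mm high, with two pale swing-out legs hinged on its front (robot) side; origin at the centre of the rail's underside, y along the rail, -x towards where the legs swing out (the robot's side), z up
- stand_seat (a point): centre of the display spot, at the height of the legs' top faces (50 mm), 71 mm in front of the rail's centre line and midway between the two swung-out legs; with both legs out it lies midway between the brass lines inlaid across their tops. Same axes as the stand.
- leg_left (a joint): angle of the leg on the stand's +y side: 0 = folded back along the rail, pointing to the stand's +y; it swings out in the horizontal plane, counter-clockwise from above, to its stop at 1.571 (pointing to the stand's -x). A stiff hinge with an over-centre spring: below about 1.1 rad the leg stays where it is left, beyond that the spring snaps it home against the stop; it takes about 4 N at the knob
- leg_right (a joint): the same for the leg on the stand's -y side, folded pointing to the stand's -y, swinging clockwise from above to 1.571
- leg_left_hinge (a point): point on the vertical hinge axis of the left (+y) leg, 50 mm above the table. The leg is a bar 20 mm wide and 114 mm long with its top at 50 mm
- leg_left_knob (a point): centre of the top of the left leg's upright red knob (16 mm in diameter, standing 34 mm above the leg, top 84 mm above the table), 104 mm from the hinge axis
- leg_right_hinge (a point): point on the vertical hinge axis of the right (-y) leg, 50 mm above the table. The leg is a bar 20 mm wide and 114 mm long with its top at 50 mm
- leg_right_knob (a point): centre of the top of the right leg's upright red knob (16 mm in diameter, standing 34 mm above the leg, top 84 mm above the table), 104 mm from the hinge axis
- big1: a closed dark walnut gift box, 110 x 64 mm and 36 mm high, brass clasp on one long side; origin at the centre of its underside, x along its length, z up through its lid. May be absent (None).
- big2: a closed dark walnut gift box, 110 x 64 mm and 36 mm high, brass clasp on one long side; origin at the centre of its underside, x along its length, z up through its lid. May be absent (None).
- big3: a closed dark walnut gift box, 110 x 64 mm and 36 mm high, brass clasp on one long side; origin at the centre of its underside, x along its length, z up through its lid. May be absent (None).
- small1: a closed pale, smaller gift box, 96 x 52 mm and 36 mm high, brass clasp on one long side; origin at the centre of its underside, x along its length, z up through its lid. May be absent (None).
- small2: a closed pale, smaller gift box, 96 x 52 mm and 36 mm high, brass clasp on one long side; origin at the centre of its underside, x along its length, z up through its lid. May be absent (None).
- head: small carved wooden head, a round upright piece 50 mm in diameter and 84 mm high with a nose on one side, the only one on the straw mat (larger, darker heads along the far edge are just stock); origin at the centre of its flat underside, z up through its crown
- whetstone: grey two-layer sharpening stone 105 x 48 x 28 mm, to be left alone; origin under its centre
- mug: blue mug, 74 mm wide, 85 mm high, to be left alone; origin under its centre
- mallet: round carver's mallet lying down, 250 mm long, 56 mm thick, to be left alone; origin on the table near its middle
- chisel: chisel with a red handle, 220 mm long, 24 mm thick, to be left alone; origin under its middle
- gouge: gouge with a dark handle, 220 mm long, 24 mm thick, to be left alone; origin under its middle
- wax: yellow wax tin, 70 mm wide, 50 mm high, to be left alone; origin under its centre
Not all that is in view belongs to the job. What is shaped like the big1 but green is not meant. Leave any blue look-alike of the big3 alone.

How it is judged:
By the outcome, as a careful person would: the job done as asked, in the order asked, and still so for the second after the job is handed in, with the robot touching nothing.
Of big1, big2, big3, small1, small2 only 3 to 5 are there at a start; the rules pass over those that are not, and their reading is None.
At some moment in a run one of big1, big2, big3, small1, small2 may be knocked a few centimetres aside while the robot is not near it.
It also fails if it takes over 210 s, if anything falls off the work surface, if the arm or the gripper's body presses on something with over 40 N, if the wrist force passes 120 N, or if a joint passes its speed limit or range.

## Working session

There is one attempt and no reset: what is moved stays moved. The work goes in short steps, Python scripts to look and compute and a shell command to move; the robot and the scene stay as the last step left them, time stands still between calls to the robot, and variables do not carry over. Pictures are saved under pics/ and viewed, and the job is handed in when it is done.

```bash
mkdir -p pics; ls; python3 - <<'E'
from plant import r
import cv2
for n in ["top","side"]:
    im=r.snapshot(n); cv2.imwrite(f"pics/{n}0.png",cv2.resize(im[:,:,::-1],(800,600),interpolation=cv2.INTER_CUBIC))
    c=r.get_calibration(n); print(n,c)
s=r.get_state(); print(s)
E
```

```text
pics
top {'mtx': array([[437.77282192,   0.        , 253.47385472],
       [  0.        , 437.77282192, 190.59964457],
       [  0.        ,   0.        ,   1.        ]]), 'R': array([[-0.00190201, -0.99990752, -0.01346572],
       [-0.98919942,  0.00385489, -0.14652524],
       [ 0.1465636 ,  0.01304159, -0.98911528]]), 't': array([0.04715662, 0.50993314, 1.72884145])}
side {'mtx': array([[355.15629779,   0.        , 258.05593734],
       [  0.        , 355.15629779, 199.14255397],
       [  0.        ,   0.        ,   1.        ]]), 'R': array([[-0.92799882, -0.37230472,  0.01440095],
       [-0.22164818,  0.52058185, -0.82454025],
       [ 0.29948335, -0.76836432, -0.56562   ]]), 't': array([0.46504802, 0.17455533, 1.00962632])}
{'clock': 0.1, 'q': array([ 1.33580412,  0.68990444, -0.19449088,  1.56617429,  0.15733773,
        0.90249401, -0.21509164]), 'qd': array([ 0.00136483, -0.00075052,  0.00014113, -0.0037383 ,  0.00128036,
        0.00015575, -0.00024003]), 'joint_torque': array([-3.78988276e-03, -5.28497207e+01, -1.27169844e+00, -1.53836811e+01,
       -5.25754038e-02,  1.99524569e-03,  5.52687845e-05]), 'tool_pos': array([ 0.16577397, -0.60206399,  0.23800431]), 'eef_rot': array([ 7.95500183e-01, -6.05952827e-01, -6.76858831e-04, -4.15335001e-04]), 'contact_force': array([-0.08027971,  0.36684166, -0.03149606]), 'moment': array([-0.00273912, -0.03497404, -0.05060935]), 'opening': 1.0017211037321332}
```

View pics/top0.png

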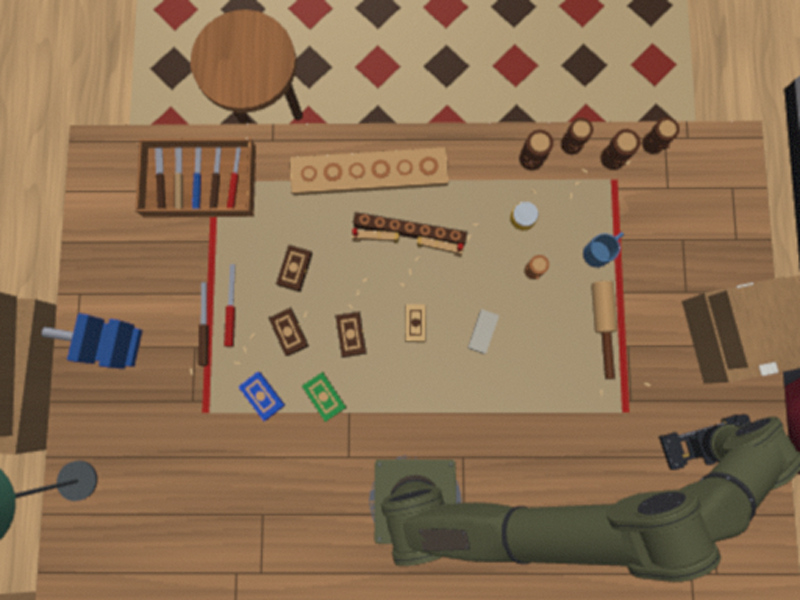

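View pics/side0.png

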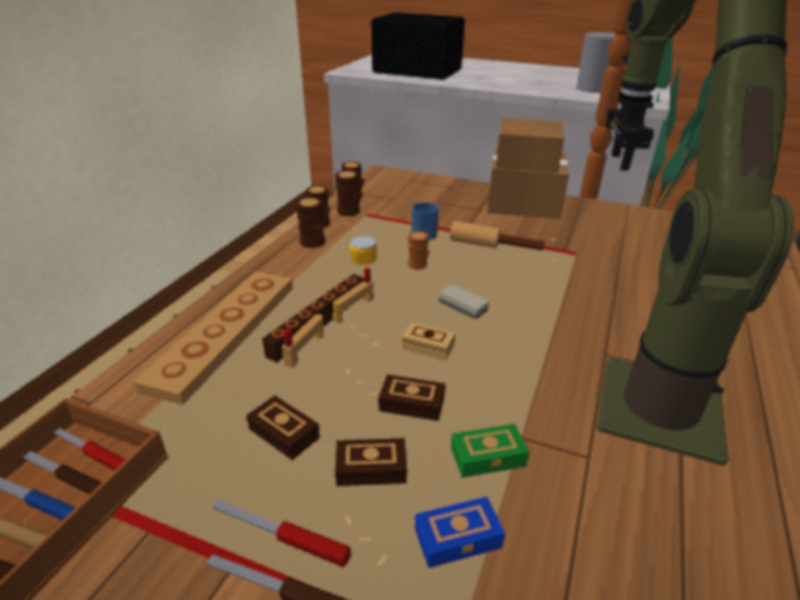

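```bash
cat > h.py <<'E'
import numpy as np, cv2
from scipy.optimize import minimize
from scipy.spatial.transform import Rotation as Rot
from plant import r
C={n:r.get_calibration(n) for n in("top","side")}
def proj(n,X):
    c=C[n]; p=(np.atleast_2d(X)@c["R"].T+c["t"])@c["mtx"].T; return p[:,:2]/p[:,2:]
def back(n,uv,z):
    c=C[n]; d=c["R"].T@np.linalg.inv(c["mtx"])@np.array([uv[0],uv[1],1.]); o=-c["R"].T@c["t"]
    return o+d*(z-o[2])/d[2]
def snap(n,name=None,crop=None,k=1):
    im=r.snapshot(n)
    if name:
        a=im[:,:,::-1]
        if crop: l,t,R,b=crop; a=a[t:b,l:R]
        cv2.imwrite(f"pics/{name}.png",cv2.resize(a,None,fx=k,fy=k,interpolation=cv2.INTER_CUBIC))
    return im
def boxpts(x,y,yaw,L,W,H,z0):
    c,s=np.cos(yaw),np.sin(yaw); P=[]
    for a in(-L/2,L/2):
        for b in(-W/2,W/2):
            for z in(z0,z0+H): P.append([x+c*a-s*b,y+s*a+c*b,z])
    return np.array(P)
S=8
def hullmask(n,P,off,shape):
    uv=(proj(n,P)-off+0.5)*S
    h=cv2.convexHull(uv.astype(np.float32)).reshape(-1,2)
    m=np.zeros((shape[0]*S,shape[1]*S),np.uint8); cv2.fillConvexPoly(m,np.round(h*16).astype(np.int32),1,shift=4)
    return cv2.resize(m.astype(np.float32),(shape[1],shape[0]),interpolation=cv2.INTER_AREA)
def fit(masks,L,W,H,z0=0.,yaws=None,x0=None):
    """masks: dict cam->bool mask"""
    crops={}
    for n,m in masks.items():
        ys,xs=np.nonzero(m); l,t,R,b=max(xs.min()-12,0),max(ys.min()-12,0),min(xs.max()+13,512),min(ys.max()+13,384)
        crops[n]=(np.array([l,t]),m[t:b,l:R].astype(np.float32))
    n0=list(masks)[0]; ys,xs=np.nonzero(masks[n0]); p=back(n0,(xs.mean(),ys.mean()),z0+H/2)
    if x0 is None: x0=p[:2]
    def cost(v):
        P=boxpts(v[0],v[1],v[2],L,W,H,z0); e=0
        for n,(o,m) in crops.items():
            h=hullmask(n,P,o,m.shape); e+=1-np.minimum(h,m).sum()/np.maximum(h,m).sum()
        return e/len(crops)
    best=None
    for y in (yaws if yaws is not None else np.arange(0,np.pi,np.pi/8)):
        q=minimize(cost,[x0[0],x0[1],y],method="Nelder-Mead",options=dict(initial_simplex=[[x0[0],x0[1],y],[x0[0]+.01,x0[1],y],[x0[0],x0[1]+.01,y],[x0[0],x0[1],y+.2]],xatol=1e-4,fatol=1e-4))
        if best is None or q.fun<best.fun: best=q
    return best.x,best.fun
def dets(thing,cam): return [d for d in r.cut_out(thing,cam)]
def tool():
    s=r.get_state(); R=Rot.from_quat(s["eef_rot"]).as_matrix(); return s,R
def info(d,im):
    m=d["pixels"]; ys,xs=np.nonzero(m); return round(d["score"],2),[int(v) for v in d["rect"]],int(m.sum()),(round(xs.mean(),1),round(ys.mean(),1)),np.median(im[m],0).astype(int).tolist()
E
python3 - <<'E'
from h import *
ims={n:snap(n) for n in C}
for n in C:
    for t in ["big1","small1","head","stand","leg_left","leg_left_knob"]:
        for d in dets(t,n): print(n,t,*info(d,ims[n]))
snap("top","t1",(180,120,320,250),5)
E
```

```text
top big1 0.94 [178, 155, 197, 186] 462 (np.float64(188.0), np.float64(171.6)) [92, 70, 51]
top big1 0.88 [215, 202, 235, 226] 439 (np.float64(224.2), np.float64(213.6)) [97, 74, 54]
top big1 0.84 [193, 239, 220, 271] 458 (np.float64(206.9), np.float64(253.4)) [77, 133, 73]
top big1 0.61 [172, 195, 192, 231] 482 (np.float64(184.3), np.float64(212.6)) [95, 74, 54]
top big1 0.56 [152, 235, 181, 270] 516 (np.float64(167.2), np.float64(252.7)) [74, 89, 156]
top small1 0.7 [258, 193, 273, 217] 309 (np.float64(265.4), np.float64(206.4)) [183, 151, 106]
top head 0.74 [334, 160, 350, 177] 196 (np.float64(343.1), np.float64(170.4)) [152, 105, 72]
top head 0.42 [225, 135, 299, 164] 1091 (np.float64(260.7), np.float64(148.8)) [116, 82, 55]
top stand 0.96 [226, 132, 299, 161] 1117 (np.float64(260.3), np.float64(148.4)) [116, 82, 55]
top leg_left 0.61 [225, 145, 249, 153] 137 (np.float64(238.5), np.float64(150.8)) [173, 138, 93]
top leg_left_knob 0.46 [223, 146, 252, 153] 175 (np.float64(239.4), np.float64(150.7)) [168, 133, 93]
side big1 0.96 [265, 318, 325, 365] 1867 (np.float64(293.4), np.float
[... 377 characters left out ...]
8.1)) [38, 112, 44]
side small1 0.78 [257, 207, 291, 229] 511 (np.float64(274.1), np.float64(218.2)) [135, 104, 64]
side head 0.63 [262, 147, 274, 172] 303 (np.float64(267.7), np.float64(160.1)) [102, 58, 31]
side stand 0.88 [169, 173, 240, 238] 1557 (np.float64(202.6), np.float64(204.0)) [97, 64, 34]
side leg_left 0.85 [180, 207, 207, 233] 345 (np.float64(190.8), np.float64(218.5)) [113, 78, 48]
side leg_left 0.27 [137, 320, 228, 365] 960 (np.float64(188.2), np.float64(342.9)) [125, 22, 19]
side leg_left_knob 0.66 [180, 204, 207, 234] 434 (np.float64(191.3), np.float64(218.0)) [117, 84, 49]
side leg_left_knob 0.58 [289, 139, 343, 159] 631 (np.float64(312.9), np.float64(151.4)) [123, 93, 57]
```

View pics/t1.png

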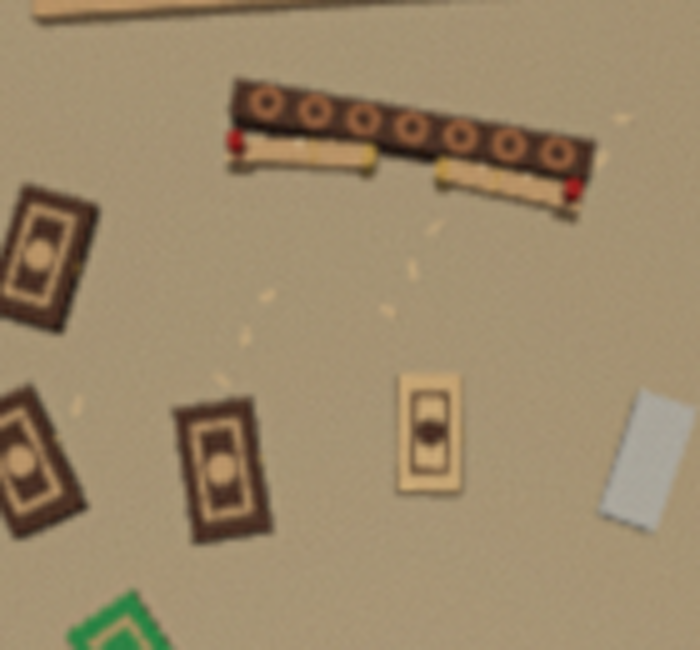

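```bash
cat > meas.py <<'E'
from h import *
def boxes(cams=("top","side")):
    D={}
    for n in cams:
        im=snap(n)
        hsv=cv2.cvtColor(im,cv2.COLOR_RGB2HSV)
        for cls,t in(("big","big1"),("small","small1")):
            for d in dets(t,n):
                m=d["pixels"]; h=np.median(hsv[m],0)
                if h[0]>25: continue
                D.setdefault((cls,n),[]).append(m)
    out=[]
    for cls,L,W in(("big",.110,.064),("small",.096,.052)):
        for m in D.get((cls,cams[0]),[]):
            ys,xs=np.nonzero(m); p=back(cams[0],(xs.mean(),ys.mean()),.018)
            ms={cams[0]:m}
            for n in cams[1:]:
                for k in D.get((cls,n),[]):
                    y2,x2=np.nonzero(k); q=back(n,(x2.mean(),y2.mean()),.018)
                    if np.hypot(*(p-q)[:2])<.03: ms[n]=k
            f1=fit({cams[0]:m},L,W,.036); f2=fit(ms,L,W,.036) if len(ms)>1 else None
            out.append((cls,f1,f2))
    return out
if __name__=="__main__":
    np.set_printoptions(precision=4,suppress=True)
    for o in boxes(): print(o)
E
python3 meas.py; python3 - <<'E'
from h import *
np.set_printoptions(precision=4,suppress=True)
im=snap("top"); snap("side","s1",(150,120,310,250),5)
hsv=cv2.cvtColor(im,cv2.COLOR_RGB2HSV)
m=np.zeros((384,512),bool); sl=(slice(130,166),slice(222,304)); 
g=im[sl].sum(2); 
dets0=dets("stand","top")[0]["pixels"]
cv2.imwrite("pics/st.png",cv2.resize(im[130:166,222:304,::-1],None,fx=9,fy=9,interpolation=cv2.INTER_NEAREST))
# rail hull: classify belonging: dets pixels minus pale legs rows
lo=fit({"top":dets0},.300,.034,0,.05,yaws=[1.4,1.5,1.6,1.7]); print(lo)
red=(im[...,0]>100)&(im[...,1]<60)
ys,xs=np.nonzero(red[sl]); print([(x+222,y+130) for x,y in zip(xs,ys)])
E
```

```text
('big', (array([0.4188, 0.1647, 0.1645]), np.float64(0.05629760026931763)), (array([0.4179, 0.1652, 0.1658]), np.float64(0.06020072102546692)))
('big', (array([0.427 , 0.326 , 3.5758]), np.float64(0.12100350856781006)), (array([0.4252, 0.3273, 0.4488]), np.float64(0.08864033222198486)))
('big', (array([ 0.4578, -0.0032, -0.0029]), np.float64(0.3851313591003418)), None)
('small', (array([ 0.4475, -0.0023,  3.0809]), np.float64(0.0628511905670166)), (array([ 0.4468, -0.0023, -0.059 ]), np.float64(0.08965340256690979)))
('small', (array([ 0.6518, -0.0746,  0.9143]), np.float64(0.5430924892425537)), None)
('small', (array([0.5911, 0.3182, 2.8   ]), np.float64(0.2619880437850952)), None)
(array([0.6876, 0.0121, 1.3781]), np.float64(0.43092554807662964))
[(np.int64(227), np.int64(146)), (np.int64(228), np.int64(146)), (np.int64(226), np.int64(147)), (np.int64(227), np.int64(147)), (np.int64(226), np.int64(148)), (np.int64(227), np.int64(148)), (np.int64(226), np.int64(149)), (np.int64(227), np.int64(149)), (np.int64(293), np.int64(156)), (np.int64(294), np.int64(156)), (np.int64(295), np.int64(156)), (np.int64(293), np.int64(157)), (np.int64(294), np.int64(157)), (np.int64(295), np.int64(157)), (np.int64(293), np.int64(158)), (np.int64(294), np.int64(158)), (np.int64(295), np.int64(158)), (np.int64(295), np.int64(159))]
```

View pics/st.png

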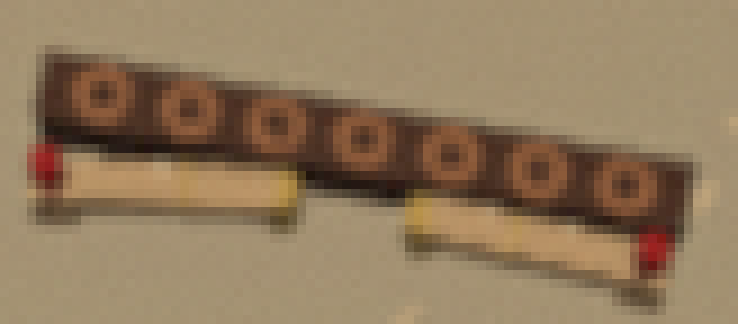

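View pics/s1.png

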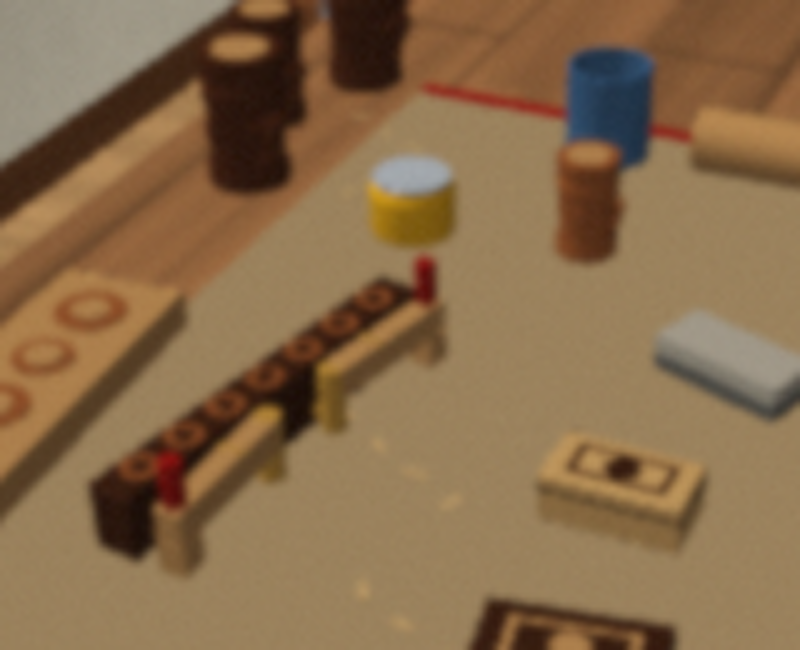

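```bash
python3 - <<'E'
from h import *
np.set_printoptions(precision=4,suppress=True)
f=lambda x,y:(x/9-.5+222,y/9-.5+130)
cs=[(102,94),(188,109),(275,123),(362,138),(450,154),(538,169),(626,186)]
P=np.array([back("top",f(*c),.05) for c in cs])
print(P[:,:2]); m=P.mean(0); u=np.linalg.svd(P-m)[2][0]; print("mean",m,"dir",u, np.degrees(np.arctan2(u[1],u[0])))
for nm,c in dict(TL=(45,52),TR=(692,163),BLc=(42,128),BRc=(680,235)).items(): print(nm,back("top",f(*c),.05))
for nm,c in dict(hl=(287,187),hr=(418,210),ll=(186,180),lr=(512,232)).items(): print(nm,back("top",f(*c),.05))
for nm,c in dict(kl=(46,158),kr=(655,245)).items(): print(nm,back("top",f(*c),.084))
# side: rail circle ends in s1 crop
g=lambda x,y:(x/5-.5+150,y/5-.5+120)
for c in [(140,463),(265,376),(375,297)]: print("side",back("side",g(*c),.05))
E
```

```text
[[ 0.7175  0.1293]
 [ 0.7103  0.0903]
 [ 0.7036  0.0509]
 [ 0.6964  0.0116]
 [ 0.6888 -0.0281]
 [ 0.6816 -0.0678]
 [ 0.6736 -0.1073]]
mean [0.696  0.0113 0.05  ] dir [-0.1816 -0.9834 -0.    ] -100.46549988989129
TL [0.7373 0.1554 0.05  ]
TR [ 0.684  -0.1372  0.05  ]
BLc [0.7019 0.1565 0.05  ]
BRc [ 0.6508 -0.1313  0.05  ]
hl [0.6739 0.0456 0.05  ]
hr [ 0.663  -0.0135  0.05  ]
ll [0.6774 0.0912 0.05  ]
lr [ 0.6526 -0.0557  0.05  ]
kl [0.6793 0.152  0.084 ]
kr [ 0.6386 -0.1172  0.084 ]
side [0.7195 0.1272 0.05  ]
side [0.6961 0.0119 0.05  ]
side [ 0.674  -0.1077  0.05  ]
```

```bash
cat > go.py <<'E'
import sys
from h import *
# usage: go.py x y z jawdeg
def go(x,y,z,jaw=None):
    s,R=tool(); p=s["tool_pos"]; d=R.T@(np.array([x,y,z])-p)
    a=np.degrees(np.arctan2(R[1,0],R[0,0])); 
    print("tcp",p.round(4),"jaw",round(a,2),"tilt",R[:,2].round(4),"q7",s["q"][6].round(3),"t",round(s["clock"],1),"F",s["contact_force"].round(1),"open",round(s["opening"]*88,1))
    print("shift tool mm",(d*1e3).round(1), "norm",round(np.linalg.norm(d)*1e3,1))
    if jaw is not None:
        t=(jaw-a+90)%180-90; print("turn deg CCW world",round(t,2),"-> yaw units",round(-t/360,4))
if __name__=="__main__": go(*map(float,sys.argv[1:]))
E
python3 go.py .6793 .152 .24 -2.8
```

```text
tcp [ 0.166  -0.6026  0.2388] jaw -74.6 tilt [ 1.e-04 -1.e-04 -1.e+00] q7 -0.215 t 1.3 F [-0.1 -0.1 -0.8] open 88.5
shift tool mm [-591.1 -695.3   -1.3] norm 912.6
turn deg CCW world 71.8 -> yaw units -0.1994
```

```bash
python3 -m jog '[[-0.03,-0.035,0,0,0.55],[-0.03,-0.035,0,0,0.55],[-0.03,-0.035,0,0,0.55],[-0.03,-0.035,0,0,0.55],[-0.03,-0.035,0,0,0.55],[-0.03,-0.035,0,0,0.55],[-0.03,-0.035,0,0,0.55],[-0.03,-0.035,0,0,0.55],[-0.03,-0.035,0,0,0.55],[-0.03,-0.035,0,0,0.55],[-0.03,-0.035,0,0,0.55],[-0.03,-0.035,0,0,0.55],[-0.03,-0.035,0,0,0.55],[-0.03,-0.035,0,0,0.55],[-0.03,-0.035,0,0,0.55],[-0.03,-0.035,0,0,0.55],[-0.03,-0.035,0,0,0.55],[-0.03,-0.035,0,0,0.55],[-0.03,-0.035,0,0,0.55],[0,0,0,0,0.55]]'; python3 -m jog '[[0,0,0,-0.02,0.55],[0,0,0,-0.02,0.55],[0,0,0,-0.02,0.55],[0,0,0,-0.02,0.55],[0,0,0,-0.02,0.55],[0,0,0,-0.02,0.55],[0,0,0,-0.02,0.55],[0,0,0,-0.02,0.55],[0,0,0,-0.02,0.55],[0,0,0,-0.02,0.55],[0,0,0,0,0.55]]';python3 go.py .6793 .152 .24 -2.8
python3 - <<'E'
from h import *
im=snap("top","t2",(150,80,360,240),3.8)
E
```

```text
clock: 3.3
tool_pos: [0.6575, 0.1328, 0.2382]
eef_rot: [0.798, -0.602, -0.001, -0.003]
contact_force: [-0.4, -0.6, -0.2]
opening: 0.45
clock: 4.4
tool_pos: [0.6555, 0.1229, 0.2385]
eef_rot: [1.0, -0.023, -0.0, 0.0]
contact_force: [-0.4, 0.4, 0.0]
opening: 0.451
tcp [0.6555 0.1229 0.2385] jaw -2.6 tilt [-5.e-04 -1.e-04 -1.e+00] q7 -0.595 t 4.4 F [-0.4  0.4  0. ] open 39.7
shift tool mm [ 22.4 -30.2  -1.5] norm 37.6
turn deg CCW world -0.2 -> yaw units 0.0006
```

View pics/t2.png

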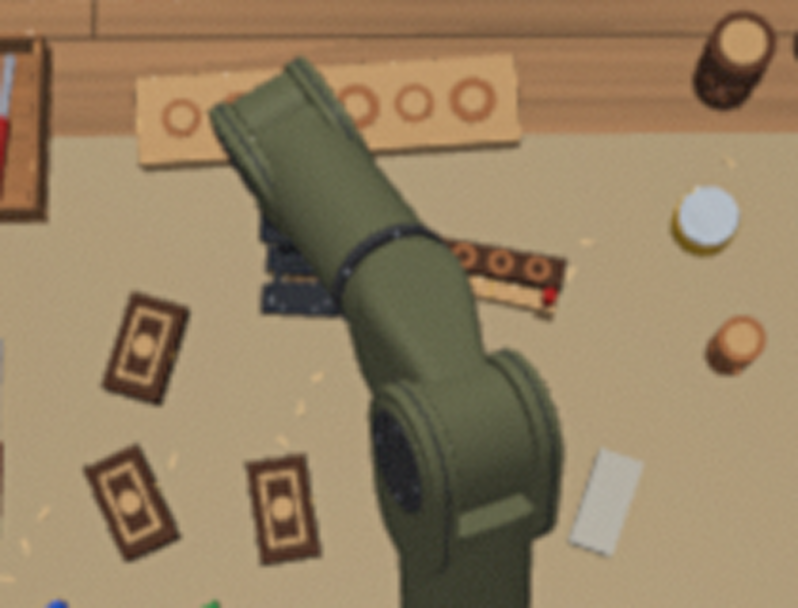

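```bash
python3 - <<'E'
from h import *
g=lambda x,y:(x/5-.5+150,y/5-.5+120)
print(back("side",g(171,458),.084),back("side",g(426,263),.084))
E
python3 -m jog '[[0.011,-0.015,0,0,0.55],[0.011,-0.015,0.02,0,0.55],[0,0,0.03,0,0.55],[0,0,0.03,0,0.55],[0,0,0.03,0,0.55],[0,0,0.02,0,0.55],[0,0,0,0,0.55]]'; python3 go.py .6793 .152 .056 -2.8;  python3 - <<'E'
from h import *
snap("side","s2",(150,120,310,250),5)
E
```

```text
[0.67694527 0.15366053 0.084     ] [ 0.63555096 -0.11291628  0.084     ]
clock: 5.15
tool_pos: [0.6768, 0.1514, 0.1054]
eef_rot: [1.0, -0.024, -0.003, 0.001]
contact_force: [-0.2, -0.1, -1.3]
opening: 0.451
tcp [0.6768 0.1514 0.1054] jaw -2.72 tilt [-0.0061 -0.0028 -1.    ] q7 -0.671 t 5.2 F [-0.2 -0.1 -1.3] open 39.7
shift tool mm [ 2.8 -0.9 49.4] norm 49.5
turn deg CCW world -0.08 -> yaw units 0.0002
```

View pics/s2.png

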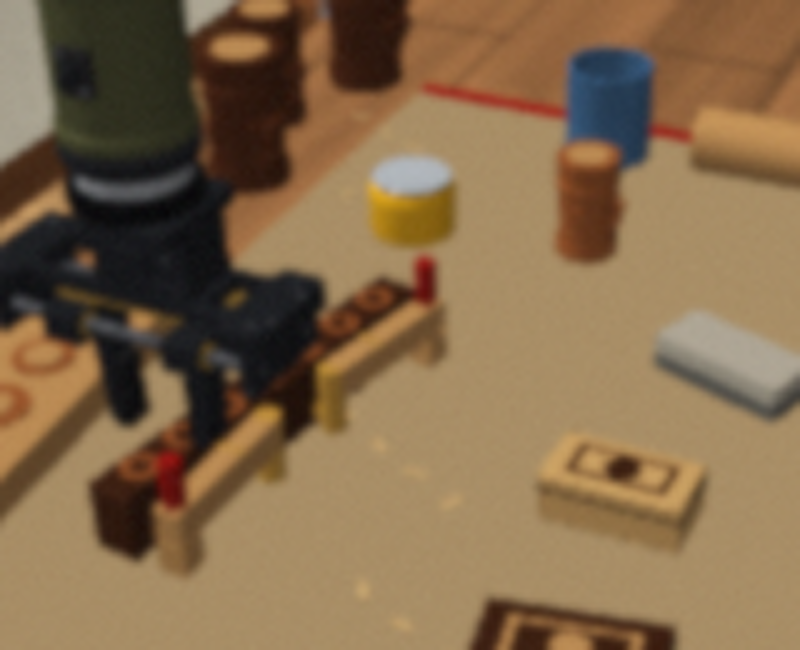

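```bash
python3 -m jog '[[0,-0.001,0.012,0,0.55],[0,0,0.012,0,0.55],[0,0,0.012,0,0.55],[0,0,0.011,0,0.55],[0,0,0,0,0.55],[0,0,0,0,0.55]]'; python3 go.py .6780 .153 .057 -2.8;  python3 - <<'E'
from h import *
snap("side","s3",(150,160,250,250),8)
E
```

```text
clock: 5.8
tool_pos: [0.679, 0.1535, 0.0614]
eef_rot: [1.0, -0.023, -0.0, 0.0]
contact_force: [0.4, -0.1, -0.1]
opening: 0.449
tcp [0.679  0.1535 0.0614] jaw -2.6 tilt [-5.e-04 -1.e-04 -1.e+00] q7 -0.692 t 5.8 F [ 0.4 -0.1 -0.1] open 39.5
shift tool mm [-1.   0.6  4.4] norm 4.5
turn deg CCW world -0.2 -> yaw units 0.0005
```

View pics/s3.png

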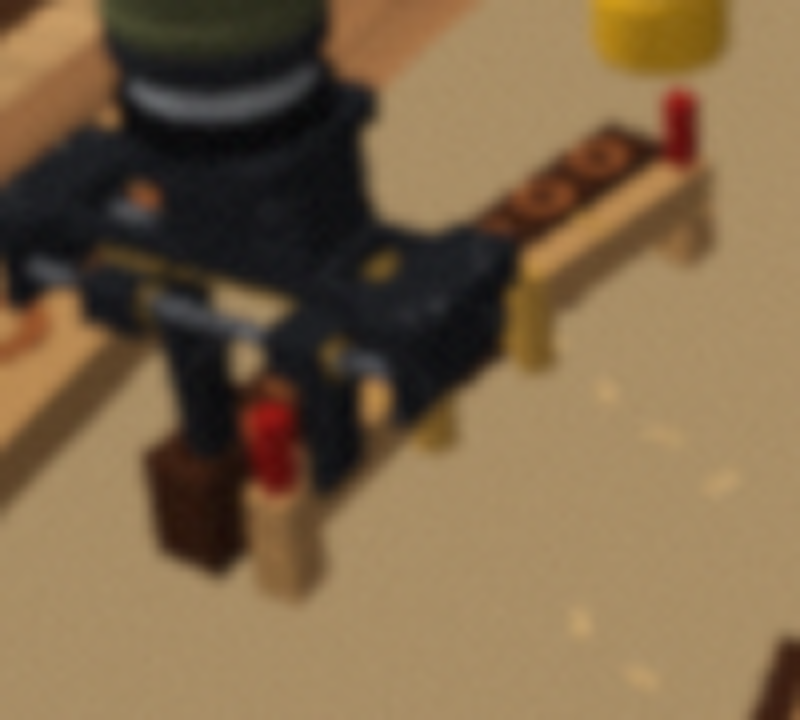

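```bash
python3 -m jog '[[0,0,0.004,0,0.55],[0,0,0,0,1],[0,0,0,0,1],[0,0,0,0,1],[0,0,0,0,1],[0,0,0,0,1],[0,0,0,0,1]]' 15; python3 go.py .6780 .153 .057 -2.8
```

```text
clock: 6.55
tool_pos: [0.6793, 0.1536, 0.0579]
eef_rot: [1.0, -0.023, 0.0, -0.0]
contact_force: [0.4, 0.3, 0.5]
opening: 0.175
tcp [0.6793 0.1536 0.0579] jaw -2.6 tilt [ 4.e-04  0.e+00 -1.e+00] q7 -0.693 t 6.5 F [0.4 0.3 0.5] open 15.4
shift tool mm [-1.3  0.6  0.9] norm 1.7
turn deg CCW world -0.2 -> yaw units 0.0006
```

```bash
cat > arc.py <<'E'
import sys
from h import *
hx,hy=map(float,sys.argv[1:3]); s,R=tool(); p=s["tool_pos"]-[hx,hy,0]
print("radius",np.hypot(p[0],p[1]).round(4),"dir",np.degrees(np.arctan2(p[1],p[0])).round(1),"F",s["contact_force"].round(1),"M",s["moment"].round(2))
E
python3 -m jog '[[-0.0109,0.0006,0,-0.0167,1],[-0.0109,0.0006,0,-0.0167,1],[-0.0109,0.0006,0,-0.0167,1],[-0.0109,0.0006,0,-0.0167,1],[0,0,0,0,1]]'; python3 arc.py .674 .0495;python3 go.py .6780 .153 .057 -2.8
```

```text
clock: 7.05
tool_pos: [0.6353, 0.1461, 0.0579]
eef_rot: [0.982, 0.186, -0.001, -0.0]
contact_force: [-1.3, 0.9, 2.5]
opening: 0.171
radius 0.1041 dir 111.8 F [-1.3  0.9  2.5] M [0.   0.27 0.04]
tcp [0.6353 0.1461 0.0579] jaw 21.49 tilt [-0.0015 -0.     -1.    ] q7 -0.423 t 7.0 F [-1.3  0.9  2.5] open 15.1
shift tool mm [42.3  9.3  0.8] norm 43.3
turn deg CCW world -24.29 -> yaw units 0.0675
```

Low force, tracking the arc. Continue.

```bash
python3 -m jog '[[-0.0109,0.0006,0,-0.0167,1],[-0.0109,0.0006,0,-0.0167,1],[-0.0109,0.0006,0,-0.0167,1],[-0.0109,0.0006,0,-0.0167,1],[-0.0109,0.0006,0,-0.0167,1],[0,0,0,0,1]]'; python3 arc.py .674 .0495;  python3 -m jog '[[-0.0109,0.0006,0,-0.0167,1],[-0.0109,0.0006,0,-0.0167,1],[-0.0109,0.0006,0,-0.0167,1],[-0.0109,0.0006,0,-0.0167,1],[0,0,0,0,1]]'; python3 arc.py .674 .0495;python3 go.py .6780 .153 .057 -2.8
```

```text
clock: 7.65
tool_pos: [0.5915, 0.1132, 0.0578]
eef_rot: [0.901, 0.434, -0.002, -0.0]
contact_force: [-3.8, -1.9, 4.6]
opening: 0.177
radius 0.1042 dir 142.3 F [-3.8 -1.9  4.6] M [-0.21  0.7   0.07]
clock: 8.15
tool_pos: [0.5722, 0.0729, 0.0577]
eef_rot: [0.791, 0.611, -0.003, 0.0]
contact_force: [-5.0, -3.1, 6.7]
opening: 0.176
radius 0.1044 dir 167.1 F [-5.  -3.1  6.7] M [-0.54  0.88  0.15]
tcp [0.5722 0.0729 0.0577] jaw 75.37 tilt [-0.0036 -0.0036 -1.    ] q7 0.286 t 8.2 F [-5.  -3.1  6.7] open 15.5
shift tool mm [1.042e+02 8.210e+01 1.000e-01] norm 132.7
turn deg CCW world -78.17 -> yaw units 0.2172
```

```bash
python3 -m jog '[[-0.003,0,0,-0.004,1],[-0.003,0,0,-0.004,1],[0,0,0,0,1]]'; python3 arc.py .674 .0495; python3 -m jog '[[0,0,0,0,0.75],[0,0,0,0,0.65],[0,0,0,0,0.65],[0,0,-0.02,0,0.65],[0,0,-0.02,0,0.65],[0,0,-0.02,0,0.65],[0,0,-0.02,0,0.65],[0,0,0,0,0.65]]'; python3 go.py .637 -.115 .105 -13
```

```text
clock: 8.45
tool_pos: [0.5714, 0.0687, 0.0577]
eef_rot: [0.775, 0.632, -0.001, -0.0]
contact_force: [-5.5, -1.3, 6.3]
opening: 0.175
radius 0.1044 dir 169.4 F [-5.5 -1.3  6.3] M [-0.24  0.89  0.08]
clock: 9.25
tool_pos: [0.5745, 0.0704, 0.14]
eef_rot: [0.775, 0.632, 0.003, 0.001]
contact_force: [0.7, -0.5, -0.1]
opening: 0.346
tcp [0.5745 0.0704 0.14  ] jaw 78.4 tilt [ 0.0053  0.0018 -1.    ] q7 0.439 t 9.2 F [ 0.7 -0.5 -0.1] open 30.5
shift tool mm [-169.1   98.4   35. ] norm 198.8
turn deg CCW world 88.6 -> yaw units -0.2461
```

```bash
python3 -m jog '[[-0.028,0.0164,0,0,0.55],[-0.028,0.0164,0,0,0.55],[-0.028,0.0164,0,0,0.55],[-0.028,0.0164,0,0,0.55],[-0.028,0.0164,0,0,0.55],[-0.028,0.0164,0,0,0.55],[0,0,0,-0.02,0.55],[0,0,0,-0.02,0.55],[0,0,0,-0.02,0.55],[0,0,0,-0.02,0.55],[0,0,0,-0.02,0.55],[0,0,0,-0.02,0.55],[0,0,0,-0.02,0.55],[0,0,0,-0.02,0.55],[0,0,0,-0.02,0.55],[0,0,0,-0.02,0.55],[0,0,0,-0.023,0.55],[0,0,0,-0.023,0.55],[0,0,0,0,0.55]]'; python3 go.py .637 -.115 .105 -13;python3 - <<'E'
from h import *
snap("side","s4",(150,120,310,250),5)
E
```

```text
clock: 11.15
tool_pos: [0.6348, -0.115, 0.1361]
eef_rot: [0.113, 0.994, 0.0, -0.001]
contact_force: [0.5, -0.0, -0.3]
opening: 0.452
tcp [ 0.6348 -0.115   0.1361] jaw 166.99 tilt [-1.3e-03  5.0e-04 -1.0e+00] q7 2.217 t 11.2 F [ 0.5 -0.  -0.3] open 39.8
shift tool mm [-2.2  0.5 31.1] norm 31.2
turn deg CCW world 0.01 -> yaw units -0.0
```

View pics/s4.png

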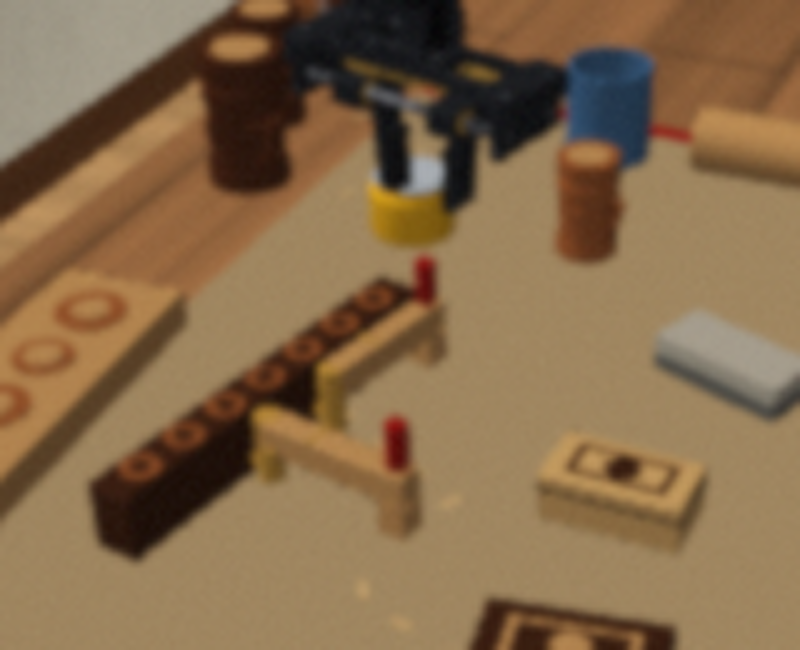

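```bash
python3 -m jog '[[-0.002,0,0.02,0,0.55],[0,0,0.02,0,0.55],[0,0,0.02,0,0.55],[0,0,0.011,0,0.55],[0,0,0.007,0,0.55],[0,0,0,0,0.55]]'; python3 -m jog '[[0,0,0,0,1],[0,0,0,0,1],[0,0,0,0,1],[0,0,0,0,1],[0,0,0,0,1],[0,0,0,0,1]]' 15; python3 go.py .637 -.115 .058 -13;
```

```text
clock: 11.8
tool_pos: [0.6364, -0.1152, 0.0584]
eef_rot: [0.113, 0.994, -0.0, -0.001]
contact_force: [0.2, -0.1, -0.0]
opening: 0.446
clock: 12.4
tool_pos: [0.6382, -0.1155, 0.0606]
eef_rot: [0.113, 0.994, 0.0, 0.001]
contact_force: [2.3, -1.1, 3.2]
opening: 0.177
tcp [ 0.6382 -0.1155  0.0606] jaw 166.97 tilt [ 2.5e-03 -2.0e-04 -1.0e+00] q7 2.158 t 12.4 F [ 2.3 -1.1  3.2] open 15.6
shift tool mm [1.3 0.2 2.6] norm 2.9
turn deg CCW world 0.03 -> yaw units -0.0001
```

```bash
python3 -m jog '[[0.0109,0.0006,0,0.0167,1],[0.0109,0.0006,0,0.0167,1],[0.0109,0.0006,0,0.0167,1],[0.0109,0.0006,0,0.0167,1],[0.0109,0.0006,0,0.0167,1],[0,0,0,0,1]]'; python3 arc.py .6627 -.0155;  python3 -m jog '[[0.0109,0.0006,0,0.0167,1],[0.0109,0.0006,0,0.0167,1],[0.0109,0.0006,0,0.0167,1],[0.0109,0.0006,0,0.0167,1],[0.0109,0.0006,0,0.0167,1],[0,0,0,0,1]]'; python3 arc.py .6627 -.0155;python3 go.py .6780 .153 .057 -2.8
```

```text
clock: 13.0
tool_pos: [0.5894, -0.088, 0.0605]
eef_rot: [0.366, 0.931, 0.001, 0.0]
contact_force: [1.7, 3.1, 4.8]
opening: 0.175
radius 0.103 dir -135.3 F [1.7 3.1 4.8] M [ 0.66 -0.38 -0.13]
clock: 13.6
tool_pos: [0.563, -0.0412, 0.0605]
eef_rot: [0.595, 0.804, 0.002, 0.001]
contact_force: [4.1, 3.8, 1.2]
opening: 0.174
radius 0.103 dir -165.5 F [4.1 3.8 1.2] M [ 0.86 -0.95 -0.15]
tcp [ 0.563  -0.0412  0.0605] jaw 107.03 tilt [ 0.0037  0.0033 -1.    ] q7 0.88 t 13.6 F [4.1 3.8 1.2] open 15.3
shift tool mm [152.  166.8   4.6] norm 225.8
turn deg CCW world 70.17 -> yaw units -0.1949
```

```bash
python3 -m jog '[[0.0109,0.0006,0,0.0167,1],[0.0109,0.0006,0,0.0167,1],[0.0109,0.0006,0,0.0167,1],[0.0109,0.0006,0,0.0167,1],[0.004,0,0,0.004,1],[0.003,0,0,0.004,1],[0,0,0,0,1]]'; python3 arc.py .6627 -.0155; python3 -m jog '[[0,0,0,0,0.75],[0,0,0,0,0.7],[0,0,0,0,0.7],[0,0,-0.02,0,0.7],[0,0,-0.03,0,0.65],[0,0,-0.03,0,0.65],[0,0,-0.03,0,0.65],[0,0,0,0,0.65]]'; python3 go.py .42 .165 .2 99.5
python3 - <<'E'
from h import *
snap("side","s5",(150,120,310,250),5)
E
```

```text
clock: 14.3
tool_pos: [0.5615, 0.0027, 0.0604]
eef_rot: [0.766, 0.642, -0.0, 0.004]
contact_force: [5.6, -5.1, 5.6]
opening: 0.176
radius 0.1028 dir 169.8 F [ 5.6 -5.1  5.6] M [-1.19 -1.29  0.1 ]
clock: 15.1
tool_pos: [0.56, 0.0076, 0.173]
eef_rot: [0.766, 0.643, 0.003, 0.001]
contact_force: [0.1, -0.1, -0.3]
opening: 0.349
tcp [0.56   0.0076 0.173 ] jaw 80.03 tilt [ 0.0053  0.0017 -1.    ] q7 0.523 t 15.1 F [ 0.1 -0.1 -0.3] open 30.7
shift tool mm [ 130.9 -165.   -27.5] norm 212.4
turn deg CCW world 19.47 -> yaw units -0.0541
```

View pics/s5.png

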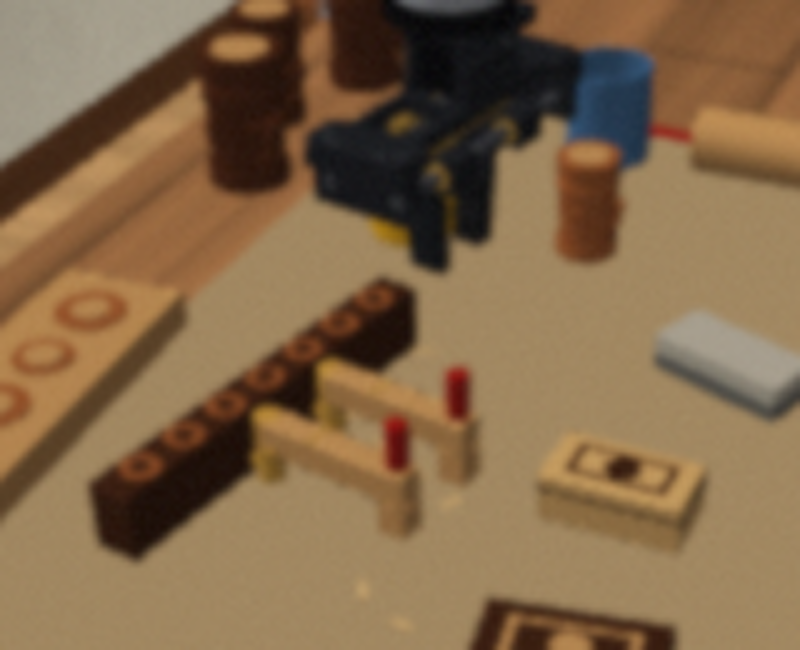

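```bash
python3 -m jog '[[0.022,-0.0275,0,0,0],[0.022,-0.0275,0,0,0],[0.022,-0.0275,0,0,0],[0.022,-0.0275,0,0,0],[0.022,-0.0275,0,0,0],[0.022,-0.0275,0,0,0],[0,0,0,-0.018,0],[0,0,0,-0.018,0],[0,0,0,-0.018,0],[0,0,0,0,0]]';python3 go.py .418 .165 .1 99.5;  python3 - <<'E'
from h import *
snap("side","s6",(150,150,310,320),4.5)
im=snap("top","t6",(150,120,310,240),5)
E
```

```text
clock: 16.15
tool_pos: [0.418, 0.1644, 0.1684]
eef_rot: [0.646, 0.763, -0.001, -0.001]
contact_force: [-0.3, -0.3, -0.3]
opening: 0.997
tcp [0.418  0.1644 0.1684] jaw 99.47 tilt [-3.1e-03 -9.0e-04 -1.0e+00] q7 0.271 t 16.1 F [-0.3 -0.3 -0.3] open 87.7
shift tool mm [ 0.6  0.4 68.4] norm 68.4
turn deg CCW world 0.03 -> yaw units -0.0001
```

View pics/s6.png

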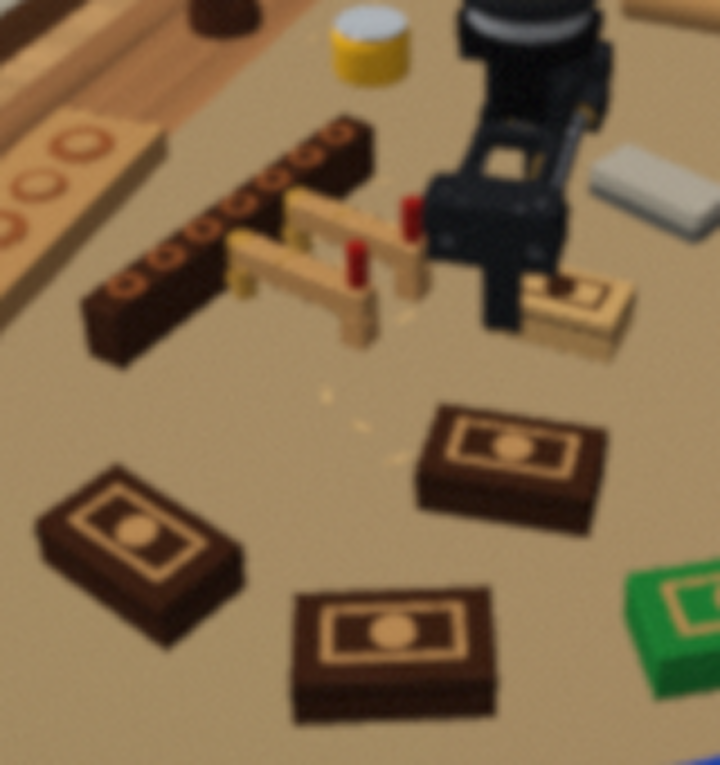

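View pics/t6.png

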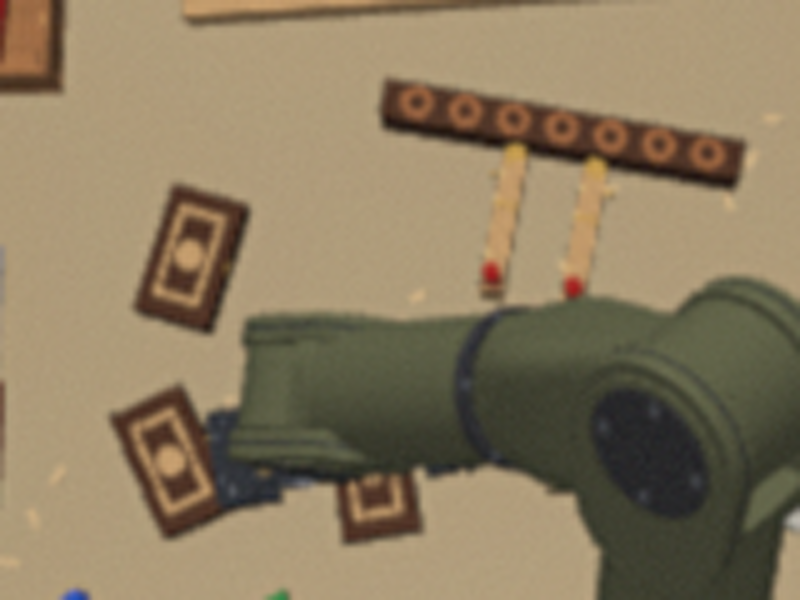

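```bash
cat > seg.py <<'E'
from h import *
def darkmask(im,seed,th):
    g=im.astype(int).sum(2); m=(g<th).astype(np.uint8)
    n,lab,st,ce=cv2.connectedComponentsWithStats(m,connectivity=4)
    # component nearest seed
    best=min((i for i in range(1,n) if 150<st[i,4]<4000),key=lambda i:np.hypot(*(ce[i]-seed)))
    c=(lab==best).astype(np.uint8); cnt,_=cv2.findContours(c,cv2.RETR_EXTERNAL,cv2.CHAIN_APPROX_NONE)
    k=cv2.convexHull(max(cnt,key=len)); o=np.zeros_like(c); cv2.fillConvexPoly(o,k,1); return o.astype(bool)
def big(x,y,cams,ims,th={"top":330,"side":230}):
    ms={n:darkmask(ims[n],proj(n,[x,y,.018])[0],th[n]) for n in cams}
    return fit(ms,.110,.064,.036)
if __name__=="__main__":
    ims={n:snap(n) for n in C}
    for p in [(.418,.165),(.426,.327),(.59,.318)]:
        for cams in (("top",),("side",),("top","side")):
            f=big(*p,cams,ims); print(p,cams,f[0].round(4),round(f[1],3))
E
python3 seg.py; python3 - <<'E'
from h import *
im=snap("top"); print(im[205:222,178:196].sum(2))
E
```

```text
(0.418, 0.165) ('top',) [0.2579 0.232  0.5858] 0.059
(0.418, 0.165) ('side',) [0.419  0.1655 0.1657] 0.045
(0.418, 0.165) ('top', 'side') [0.2579 0.232  0.5858] 0.529
(0.426, 0.327) ('top',) [0.444  0.4771 2.6859] 0.622
(0.426, 0.327) ('side',) [0.4253 0.3275 3.5871] 0.048
(0.426, 0.327) ('top', 'side') [0.444  0.4771 2.6859] 0.811
(0.59, 0.318) ('top',) [0.5943 0.3151 2.8538] 0.05
(0.59, 0.318) ('side',) [ 0.594   0.3159 -0.2959] 0.047
(0.59, 0.318) ('top', 'side') [0.5939 0.3156 2.8558] 0.05
[[342 331 295 230 188 170 288 406 340 207 164 168 182 180 152 179 202 177]
 [276 205 182 167 164 160 220 358 406 272 175 156 144 169 177 178 168 168]
 [271 171 169 163 168 164 169 284 405 325 204 164 187 220 226 225 175 171]
 [315 206 160 167 203 223 218 231 335 363 253 180 174 190 178 186 170 160]
 [397 265 172 227 325 366 363 314 305 387 305 200 167 161 170 161 161 178]
 [407 338 213 288 417 458 439 416 355 336 331 220 168 169 164 160 160 177]
 [357 394 296 359 455 464 464 458 406 320 358 250 186 171 169 166 162 166]
 [288 398 347 380 447 460 463 465 421 284 332 315 212 173 157 152 157 159]
 [216 337 372 373 432 467 463 446 379 252 324 398 270 162 162 156 155 158]
 [171 282 391 347 358 426 427 351 255 187 281 407 340 210 149 173 172 167]
 [158 216 329 327 261 259 278 232 186 167 223 362 404 264 163 192 230 181]
 [200 170 268 356 251 178 174 169 176 161 178 290 410 340 202 167 191 164]
 [255 164 225 335 319 208 166 174 175 162 165 250 384 407 262 168 154 157]
 [305 187 200 327 394 271 166 163 168 207 268 338 415 421 284 164 153 178]
 [326 212 173 288 406 342 203 213 274 344 396 400 356 294 212 155 155 165]
 [411 276 171 219 360 404 318 337 396 399 354 292 236 187 180 176 164 145]
 [439 335 195 178 293 420 415 401 358 289 233 186 172 181 183 159 136 123]]
```

```bash
python3 -m jog '[[0.001,0,0.03,0,0],[0,0,0.03,0,0],[0,0,0.03,0,0],[0,0,0.03,0,0],[0,0,0.02,0,0],[0,0,0.013,0,0],[0,0,0.008,0,0],[0,0,0,0,0]]';python3 go.py .4185 .1655 .006 99.5
```

```text
clock: 17.2
tool_pos: [0.4185, 0.1657, 0.0078]
eef_rot: [0.647, 0.762, -0.001, -0.0]
contact_force: [-0.7, 0.6, 0.5]
opening: 0.998
tcp [0.4185 0.1657 0.0078] jaw 99.34 tilt [-1.4e-03 -9.0e-04 -1.0e+00] q7 -0.243 t 17.2 F [-0.7  0.6  0.5] open 87.8
shift tool mm [-0.2 -0.   1.8] norm 1.8
turn deg CCW world 0.16 -> yaw units -0.0004
```

```bash
python3 -m jog '[[0,0,0.002,0,0.1],[0,0,0,0,0.3],[0,0,0,0,0.5],[0,0,0,0,0.5],[0,0,0,0,0.5],[0,0,0,0,0.5]]' 25; python3 -m jog '[[0,0,-0.02,0,0.5],[0,0,-0.04,0,0.5],[0,0,-0.04,0,0.5],[0,0,-0.04,0,0.5],[0,0,-0.03,0,0.5],[0,0,0,0,0.5]]'; python3 go.py .6262 .0245 .15 -10.5;  python3 - <<'E'
from h import *
snap("side","s7",(150,100,310,290),4.2)
E
```

```text
clock: 17.8
tool_pos: [0.4192, 0.1658, 0.0071]
eef_rot: [0.647, 0.763, 0.0, 0.001]
contact_force: [0.3, -0.1, 5.2]
opening: 0.726
clock: 18.4
tool_pos: [0.4202, 0.1673, 0.1795]
eef_rot: [0.647, 0.763, 0.003, 0.001]
contact_force: [0.7, 0.6, -3.5]
opening: 0.729
tcp [0.4202 0.1673 0.1795] jaw 99.37 tilt [ 0.0054  0.0033 -1.    ] q7 0.323 t 18.4 F [ 0.7  0.6 -3.5] open 64.1
shift tool mm [-174.5  179.8   30.2] norm 252.4
turn deg CCW world 70.13 -> yaw units -0.1948
```

View pics/s7.png

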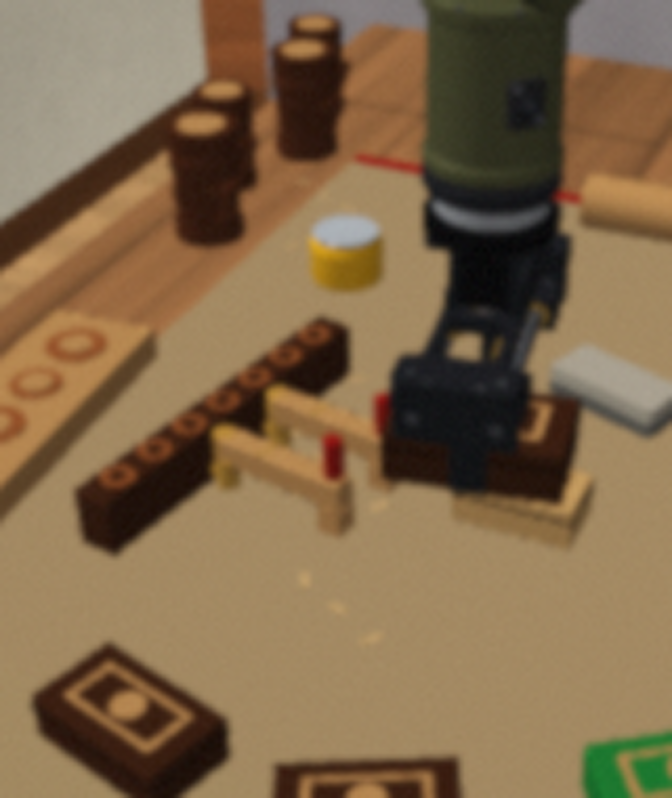

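```bash
python3 -m jog '[[-0.029,0.03,0,0,0.5],[-0.029,0.03,0,0,0.5],[-0.029,0.03,0,0,0.5],[-0.029,0.03,0,0,0.5],[-0.029,0.03,0,0,0.5],[-0.029,0.03,0,0,0.5],[0,0,0,-0.0195,0.5],[0,0,0,-0.0195,0.5],[0,0,0,-0.0195,0.5],[0,0,0,-0.0195,0.5],[0,0,0,-0.0195,0.5],[0,0,0,-0.0195,0.5],[0,0,0,-0.0195,0.5],[0,0,0,-0.0195,0.5],[0,0,0,-0.0195,0.5],[0,0,0,-0.0195,0.5],[0,0,0,0,0.5],[0,0,0,0,0.5]]'; python3 go.py .6262 .0245 .1 -10.5;  python3 - <<'E'
from h import *
snap("side","s8",(150,100,310,290),4.2)
E
```

```text
clock: 20.25
tool_pos: [0.624, 0.0235, 0.1746]
eef_rot: [0.092, 0.996, -0.001, -0.001]
contact_force: [0.1, 0.4, -3.7]
opening: 0.724
tcp [0.624  0.0235 0.1746] jaw 169.45 tilt [-2.7e-03 -8.0e-04 -1.0e+00] q7 2.022 t 20.2 F [ 0.1  0.4 -3.7] open 63.7
shift tool mm [-2.1  1.5 74.6] norm 74.6
turn deg CCW world 0.05 -> yaw units -0.0001
```

View pics/s8.png

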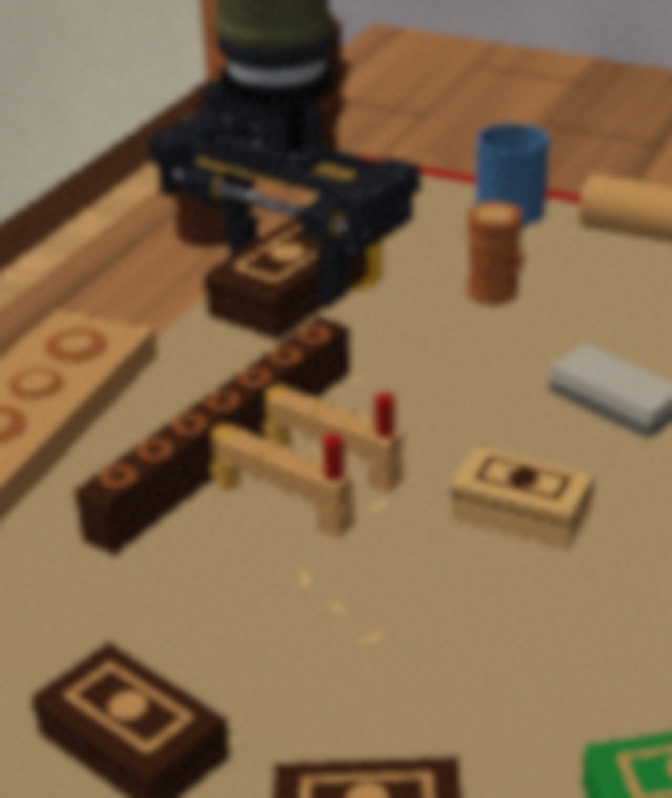

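```bash
python3 -m jog '[[-0.002,0.0015,0.03,0,0.5],[0,0,0.03,0,0.5],[0,0,0.02,0,0.5],[0,0,0.009,0,0.5],[0,0,0,0,0.5],[0,0,0,0,0.5]]'; python3 go.py .6262 .0245 .058 -10.5
```

```text
clock: 20.9
tool_pos: [0.6277, 0.0254, 0.0887]
eef_rot: [0.091, 0.996, 0.001, 0.001]
contact_force: [-0.2, 0.5, -2.2]
opening: 0.725
tcp [0.6277 0.0254 0.0887] jaw 169.57 tilt [ 1.6e-03  9.0e-04 -1.0e+00] q7 1.949 t 20.9 F [-0.2  0.5 -2.2] open 63.8
shift tool mm [ 1.4 -1.2 30.7] norm 30.8
turn deg CCW world -0.07 -> yaw units 0.0002
```

```bash
python3 -m jog '[[0.0013,-0.001,0.01,0,0.5],[0,0,0.008,0,0.5],[0,0,0.005,0,0.5],[0,0,0.003,0,0.5],[0,0,0.002,0,0.5],[0,0,0,0,0.5]]'; python3 go.py .6262 .0245 .057 -10.5
```

```text
clock: 21.5
tool_pos: [0.6255, 0.0241, 0.0595]
eef_rot: [0.091, 0.996, -0.0, -0.0]
contact_force: [-0.0, 0.8, -3.1]
opening: 0.724
tcp [0.6255 0.0241 0.0595] jaw 169.59 tilt [-2.e-04  0.e+00 -1.e+00] q7 1.923 t 21.5 F [-0.   0.8 -3.1] open 63.7
shift tool mm [-0.6  0.6  2.5] norm 2.6
turn deg CCW world -0.09 -> yaw units 0.0002
```

```bash
python3 -m jog '[[-0.0007,0.0005,0.001,0,0.5],[0,0,0.001,0,0.5],[0,0,0.001,0,0.5],[0,0,0,0,0.5],[0,0,0,0,0.5]]'; python3 go.py .6262 .0245 .057 -10.5
```

```text
clock: 22.0
tool_pos: [0.6266, 0.0245, 0.0572]
eef_rot: [0.091, 0.996, 0.0, 0.0]
contact_force: [0.9, -0.5, 1.2]
opening: 0.725
tcp [0.6266 0.0245 0.0572] jaw 169.59 tilt [ 6.e-04  0.e+00 -1.e+00] q7 1.922 t 22.0 F [ 0.9 -0.5  1.2] open 63.8
shift tool mm [ 0.4 -0.1  0.2] norm 0.4
turn deg CCW world -0.09 -> yaw units 0.0003
```

```bash
python3 -m jog '[[0,0,0,0,0.2],[0,0,0,0,0.15],[0,0,0,0,0.12],[0,0,0,0,0.12],[0,0,-0.01,0,0.12],[0,0,-0.03,0,0.1],[0,0,-0.04,0,0.1],[0,0,-0.04,0,0.1],[0,0,-0.04,0,0],[0,0,0,0,0]]'; python3 go.py .4253 .3275 .17 115.5
```

```text
clock: 23.0
tool_pos: [0.6289, 0.0269, 0.2237]
eef_rot: [0.091, 0.996, 0.002, 0.005]
contact_force: [0.4, 0.3, 0.2]
opening: 1.0
tcp [0.6289 0.0269 0.2237] jaw 169.61 tilt [ 0.0101  0.0038 -0.9999] q7 2.067 t 23.0 F [0.4 0.3 0.2] open 88.0
shift tool mm [255.  258.6  52.8] norm 367.0
turn deg CCW world -54.11 -> yaw units 0.1503
```

```bash
python3 -m jog '[[0.0283,0.0287,0,0,0],[0.0283,0.0287,0,0,0],[0.0283,0.0287,0,0,0],[0.0283,0.0287,0,0,0],[0.0283,0.0287,0.005,0,0],[0.0283,0.0287,0.005,0,0],[0.0283,0.0287,0.005,0,0],[0.0283,0.0287,0.005,0,0],[0.0283,0.0287,0.005,0,0],[0,0,0,0.02,0],[0,0,0,0.02,0],[0,0,0,0.02,0],[0,0,0,0.02,0],[0,0,0,0.02,0],[0,0,0,0.02,0],[0,0,0,0.015,0],[0,0,0,0.015,0],[0,0,0,0,0]]'; python3 go.py .4253 .3275 .1 115.5;  python3 - <<'E'
from h import *
snap("side","s9",(150,130,310,310),4.2); im=snap("side")
from seg import *
ims={"top":snap("top","t9",(150,120,310,240),5),"side":im}
for p in [(.4253,.3275),(.594,.3155)]:
    for c in (("side",),("top",)): f=big(*p,c,ims); print(p,c,f[0].round(4),round(f[1],3))
E
```

```text
clock: 24.8
tool_pos: [0.4223, 0.3244, 0.1918]
eef_rot: [0.533, 0.846, -0.0, 0.0]
contact_force: [-0.2, -0.2, -0.7]
opening: 0.998
tcp [0.4223 0.3244 0.1918] jaw 115.6 tilt [ 3.e-04 -5.e-04 -1.e+00] q7 0.478 t 24.8 F [-0.2 -0.2 -0.7] open 87.9
shift tool mm [ 1.6  4.1 91.8] norm 91.9
turn deg CCW world -0.1 -> yaw units 0.0003
(0.4253, 0.3275) ('side',) [0.4254 0.3276 0.4459] 0.048
(0.4253, 0.3275) ('top',) [0.2591 0.3906 0.648 ] 0.07
(0.594, 0.3155) ('side',) [ 0.5941  0.3164 -0.311 ] 0.059
(0.594, 0.3155) ('top',) [0.8089 0.1142 1.0851] 0.861
```

View pics/s9.png

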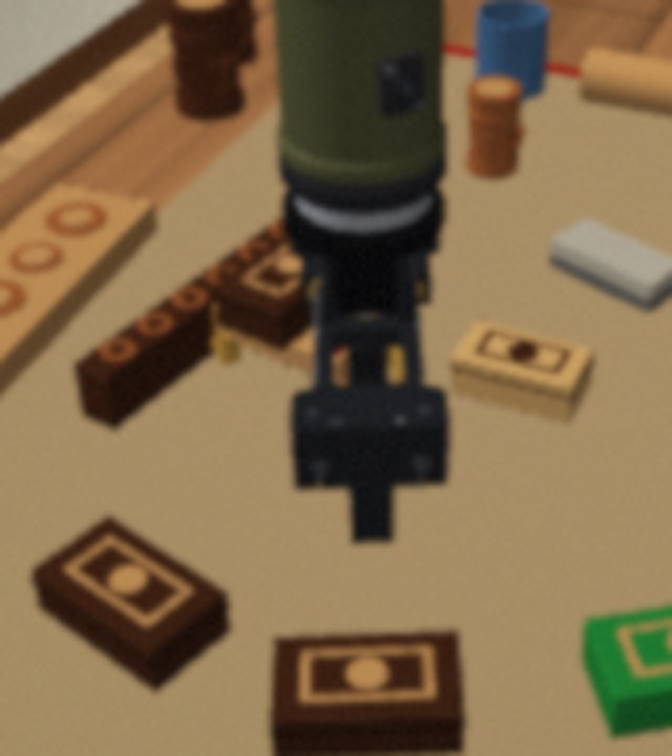

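View pics/t9.png

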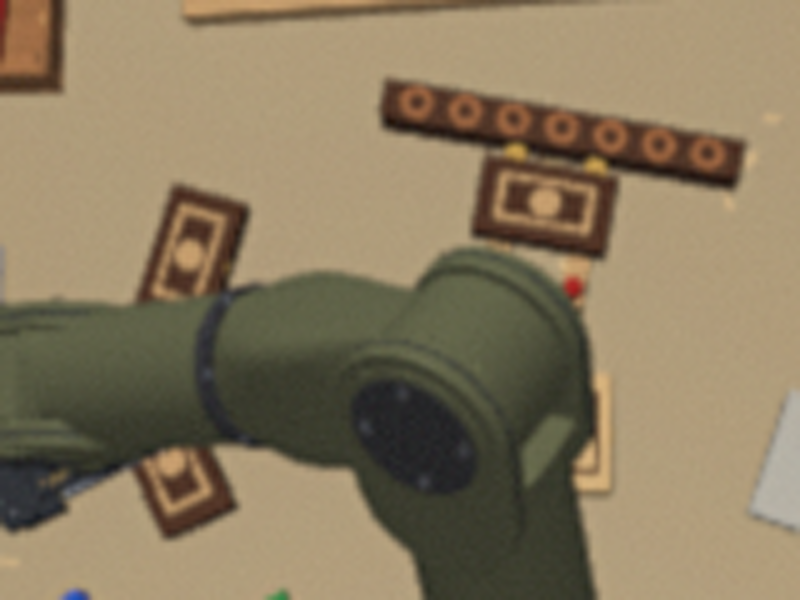

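```bash
python3 - <<'E'
from h import *
f=lambda x,y:(x/5-.5+150,y/5-.5+120)
print("lid centre",back("top",f(545,204),.086))
for c in [(489,157),(618,180),(604,257),(473,233)]: print(back("top",f(*c),.086))
E
python3 -m jog '[[0.0016,0.004,0.03,0,0],[0,0,0.04,0,0],[0,0,0.04,0,0],[0,0,0.04,0,0],[0,0,0.02,0,0],[0,0,0.01,0,0],[0,0,0.005,0,0],[0,0,0,0,0],[0,0,0,0,0]]';python3 go.py .4254 .3276 .006 115.5
```

```text
lid centre [0.62429714 0.02488671 0.086     ]
[0.66271384 0.06930903 0.086     ]
[ 0.64347549 -0.03313063  0.086     ]
[ 0.58131828 -0.02155292  0.086     ]
[0.60112372 0.08196976 0.086     ]
clock: 25.85
tool_pos: [0.426, 0.3283, 0.0077]
eef_rot: [0.533, 0.846, 0.001, 0.0]
contact_force: [0.2, -0.4, -0.0]
opening: 0.999
tcp [0.426  0.3283 0.0077] jaw 115.6 tilt [ 0.0012  0.0014 -1.    ] q7 0.167 t 25.9 F [ 0.2 -0.4 -0. ] open 87.9
shift tool mm [-0.4 -0.8  1.7] norm 1.9
turn deg CCW world -0.1 -> yaw units 0.0003
```

```bash
python3 -m jog '[[-0.0004,-0.0008,0.001,0,0.1],[0,0,0,0,0.3],[0,0,0,0,0.5],[0,0,0,0,0.5],[0,0,0,0,0.5],[0,0,0,0,0.5]]' 25; python3 -m jog '[[0,0,-0.02,0,0.5],[0,0,-0.04,0,0.5],[0,0,-0.04,0,0.5],[0,0,-0.04,0,0.5],[0,0,-0.04,0,0.5],[0,0,0,0,0.5]]'; python3 go.py .6262 .0245 .15 -10.5;  python3 - <<'E'
from h import *
snap("side","s10",(150,100,310,290),4.2)
E
```

```text
clock: 26.45
tool_pos: [0.4252, 0.3268, 0.0061]
eef_rot: [0.533, 0.846, 0.0, 0.0]
contact_force: [0.8, -0.8, 5.6]
opening: 0.724
clock: 27.05
tool_pos: [0.4261, 0.3298, 0.1901]
eef_rot: [0.533, 0.846, 0.004, 0.0]
contact_force: [0.6, 1.5, -1.7]
opening: 0.729
tcp [0.4261 0.3298 0.1901] jaw 115.6 tilt [ 0.0054  0.0069 -1.    ] q7 0.482 t 27.1 F [ 0.6  1.5 -1.7] open 64.2
shift tool mm [-361.9   48.3   39. ] norm 367.2
turn deg CCW world 53.9 -> yaw units -0.1497
```

View pics/s10.png

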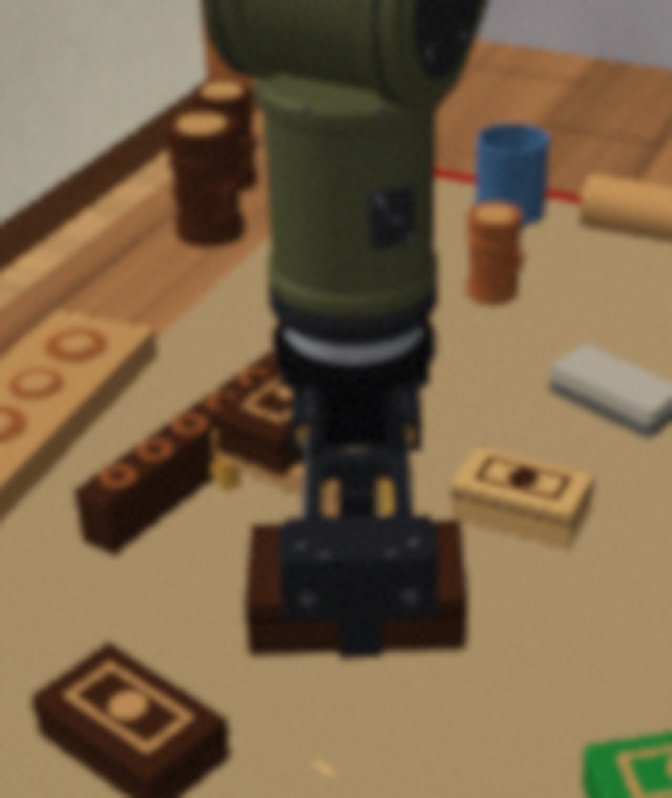

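```bash
python3 -m jog '[[-0.0365,0.0048,0,0,0.5],[-0.0365,0.0048,0,0,0.5],[-0.0365,0.0048,0,0,0.5],[-0.0365,0.0048,0,0,0.5],[-0.0365,0.0048,0,0,0.5],[-0.0365,0.0048,0,0,0.5],[-0.0365,0.0048,0,0,0.5],[-0.0365,0.0048,0,0,0.5],[-0.0365,0.0048,0,0,0.5],[-0.0335,0.0048,0,0,0.5],[0,0,0,-0.0187,0.5],[0,0,0,-0.0187,0.5],[0,0,0,-0.0187,0.5],[0,0,0,-0.0187,0.5],[0,0,0,-0.0187,0.5],[0,0,0,-0.0187,0.5],[0,0,0,-0.0187,0.5],[0,0,0,-0.0187,0.5],[0,0,0,0,0.5],[0,0,0,0,0.5]]'; python3 go.py .6262 .0245 .13 -10.5;  python3 - <<'E'
from h import *
snap("side","s11",(150,100,310,290),4.2)
E
```

```text
clock: 29.1
tool_pos: [0.6238, 0.0209, 0.1839]
eef_rot: [0.093, 0.996, -0.0, -0.001]
contact_force: [0.0, -0.6, -1.2]
opening: 0.724
tcp [0.6238 0.0209 0.1839] jaw 169.31 tilt [-2.6e-03 -6.0e-04 -1.0e+00] q7 2.046 t 29.1 F [ 0.  -0.6 -1.2] open 63.7
shift tool mm [-1.8  4.  53.9] norm 54.1
turn deg CCW world 0.19 -> yaw units -0.0005
```

View pics/s11.png

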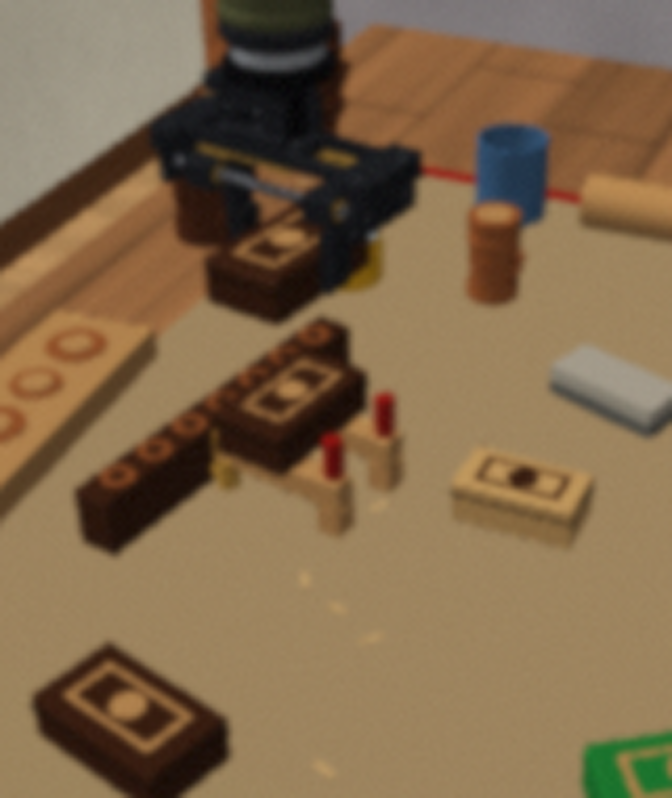

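```bash
python3 - <<'E'
from h import *
print(back("side",(150+294/4.2-.5,100+390/4.2-.5),.086))
E
python3 -m jog '[[-0.0018,0.004,0.02,0,0.5],[0,0,0.02,0,0.5],[0,0,0.015,0,0.5],[0,0,0.01,0,0.5],[0,0,0.006,0,0.5],[0,0,0,0,0.5],[0,0,0,0,0.5]]'; python3 go.py .6262 .0245 .093 -10.5
```

```text
[0.62432787 0.02530931 0.086     ]
clock: 29.85
tool_pos: [0.6274, 0.025, 0.1152]
eef_rot: [0.092, 0.996, 0.0, 0.0]
contact_force: [-0.0, 0.8, -1.3]
opening: 0.72
tcp [0.6274 0.025  0.1152] jaw 169.44 tilt [ 8.e-04  5.e-04 -1.e+00] q7 1.983 t 29.9 F [-0.   0.8 -1.3] open 63.4
shift tool mm [ 1.1 -0.7 22.2] norm 22.2
turn deg CCW world 0.06 -> yaw units -0.0002
```

```bash
python3 -m jog '[[0.0015,-0.0006,0.008,0,0.5],[0,0,0.006,0,0.5],[0,0,0.003,0,0.5],[0,0,0.002,0,0.5],[0,0,0.001,0,0.5],[0,0,0,0,0.5],[0,0,0,0,0.5]]'; python3 go.py .6258 .0245 .093 -10.5
```

```text
clock: 30.55
tool_pos: [0.6256, 0.0245, 0.0949]
eef_rot: [0.092, 0.996, 0.0, 0.0]
contact_force: [1.1, 1.2, -1.9]
opening: 0.723
tcp [0.6256 0.0245 0.0949] jaw 169.44 tilt [ 3.e-04  0.e+00 -1.e+00] q7 1.962 t 30.6 F [ 1.1  1.2 -1.9] open 63.6
shift tool mm [-0.2  0.   1.9] norm 1.9
turn deg CCW world 0.06 -> yaw units -0.0002
```

```bash
python3 -m jog '[[0,0,0.001,0,0.5],[0,0,0.001,0,0.5],[0,0,0.001,0,0.5],[0,0,0,0,0.5],[0,0,0,0,0.5]]'; python3 go.py .6258 .0245 .093 -10.5
```

```text
clock: 31.05
tool_pos: [0.6256, 0.0245, 0.0921]
eef_rot: [0.092, 0.996, -0.0, 0.0]
contact_force: [-1.4, -1.0, 2.7]
opening: 0.722
tcp [0.6256 0.0245 0.0921] jaw 169.44 tilt [ 4.e-04 -2.e-04 -1.e+00] q7 1.959 t 31.1 F [-1.4 -1.   2.7] open 63.5
shift tool mm [-0.2  0.1 -0.9] norm 0.9
turn deg CCW world 0.06 -> yaw units -0.0002
```

```bash
python3 -m jog '[[0,0,0,0,0.2],[0,0,0,0,0.15],[0,0,0,0,0.12],[0,0,0,0,0.12],[0,0,-0.01,0,0.12],[0,0,-0.03,0,0.1],[0,0,-0.04,0,0.1],[0,0,-0.04,0,0.1],[0,0,-0.02,0,0],[0,0,0,0,0]]'; python3 go.py .594 .316 .2 73
```

```text
clock: 32.05
tool_pos: [0.6268, 0.0255, 0.2352]
eef_rot: [0.092, 0.996, 0.001, 0.003]
contact_force: [-0.4, -0.3, -0.9]
opening: 0.998
tcp [0.6268 0.0255 0.2352] jaw 169.44 tilt [ 0.0056  0.0014 -1.    ] q7 2.09 t 32.0 F [-0.4 -0.3 -0.9] open 87.8
shift tool mm [ 85.7 279.5  35.4] norm 294.5
turn deg CCW world 83.56 -> yaw units -0.2321
```

```bash
python3 -m jog '[[0.0107,0.035,0,0,0],[0.0107,0.035,0,0,0],[0.0107,0.035,0,0,0],[0.0107,0.035,0,0,0],[0.0107,0.035,0,0,0],[0.0107,0.035,0,0,0],[0.0107,0.035,0,0,0],[0.0107,0.0345,0,0,0],[0,0,0,0,0]]'; python3 -m jog '[[0,0,0,0.0206,0],[0,0,0,0.0206,0],[0,0,0,0.0206,0],[0,0,0,0.0206,0],[0,0,0,0.0206,0],[0,0,0,0.0206,0],[0,0,0,0.0206,0],[0,0,0,0.0206,0],[0,0,0,0.0206,0],[0,0,0,0.0206,0],[0,0,0,0.0206,0],[0,0,0,0.0206,0],[0,0,0,0.0206,0],[0,0,0,0,0]]';  python3 go.py .594 .316 .1 73;  python3 - <<'E'
from h import *
from seg import *
ims={"top":snap("top","t12",(150,120,310,240),5),"side":snap("side","s12",(150,100,310,290),4.2)}
f=big(.594,.316,("side",),ims); print(f[0].round(4),round(f[1],3))
E
```

```text
clock: 32.95
tool_pos: [0.5889, 0.3208, 0.2302]
eef_rot: [0.088, 0.996, 0.001, -0.002]
contact_force: [-0.6, 0.7, 1.0]
opening: 1.0
clock: 34.35
tool_pos: [0.5924, 0.3133, 0.2302]
eef_rot: [0.804, 0.595, -0.001, 0.001]
contact_force: [-0.4, 0.4, -0.5]
opening: 1.0
tcp [0.5924 0.3133 0.2302] jaw 72.97 tilt [-0.0013 -0.003  -1.    ] q7 0.238 t 34.4 F [-0.4  0.4 -0.5] open 88.0
shift tool mm [  3.5   0.8 130.2] norm 130.2
turn deg CCW world 0.03 -> yaw units -0.0001
[ 0.5945  0.3159 -0.3098] 0.056
```

View pics/s12.png

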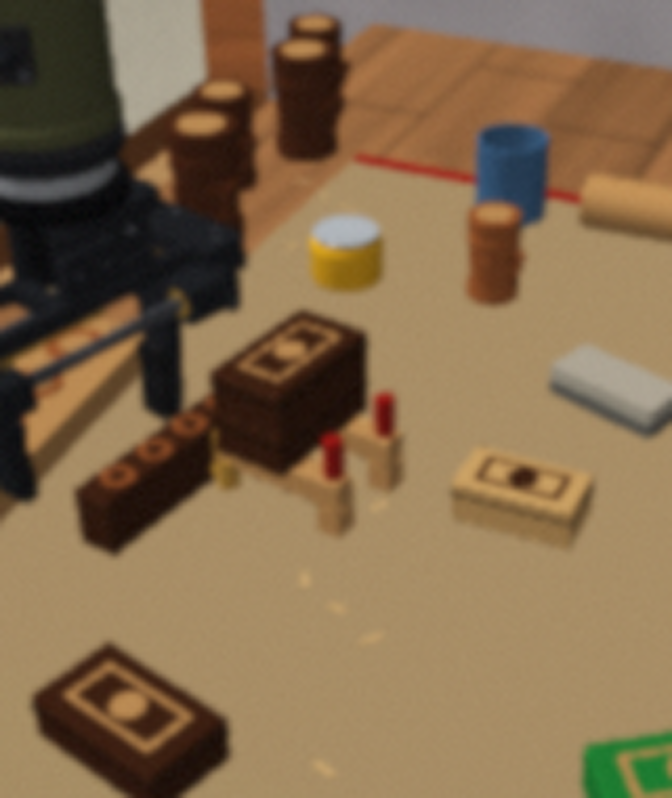

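View pics/t12.png

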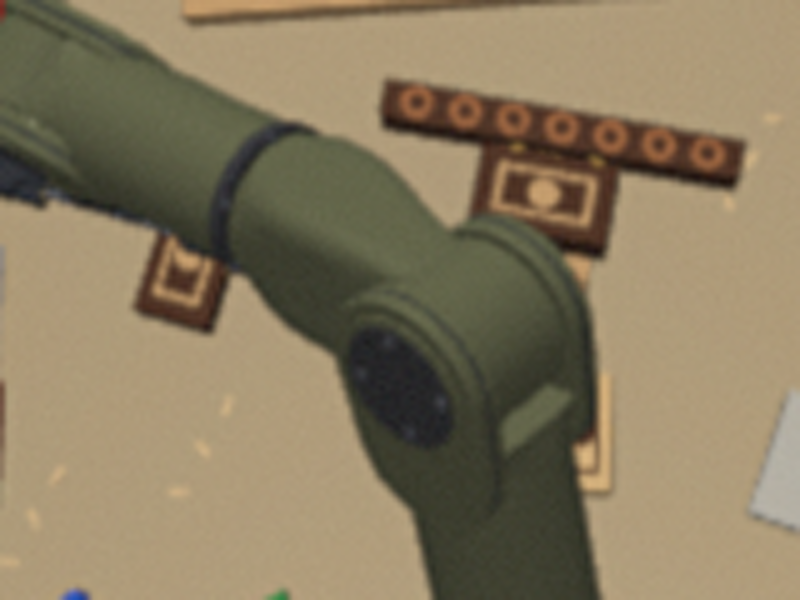

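```bash
python3 - <<'E'
from h import *
print(back("top",(150+544/5-.5,120+194/5-.5),.122),back("side",(150+291/4.2-.5,100+349/4.2-.5),.122))
E
python3 -m jog '[[0.0032,0.0008,0.04,0,0],[0,0,0.04,0,0],[0,0,0.04,0,0],[0,0,0.04,0,0],[0,0,0.03,0,0],[0,0,0.015,0,0],[0,0,0.008,0,0],[0,0,0.005,0,0],[0,0,0,0,0],[0,0,0,0,0]]';python3 go.py .5942 .3157 .006 72.7
```

```text
[0.62432828 0.02558728 0.122     ] [0.6251539  0.02486621 0.122     ]
clock: 35.45
tool_pos: [0.595, 0.3184, 0.0151]
eef_rot: [0.804, 0.595, 0.001, 0.0]
contact_force: [-0.1, -0.2, 0.4]
opening: 0.998
tcp [0.595  0.3184 0.0151] jaw 73.04 tilt [ 0.0018  0.0013 -1.    ] q7 0.081 t 35.5 F [-0.1 -0.2  0.4] open 87.8
shift tool mm [-2.8  0.   9.1] norm 9.5
turn deg CCW world -0.34 -> yaw units 0.0009
```

```bash
python3 -m jog '[[-0.002,0,0.005,0,0],[0,0,0.004,0,0],[0,0,0,0,0.1],[0,0,0,0,0.3],[0,0,0,0,0.5],[0,0,0,0,0.5],[0,0,0,0,0.5],[0,0,0,0,0.5]]' 25; python3 go.py .5942 .3157 .006 72.7; python3 -m jog '[[0,0,-0.02,0,0.5],[0,0,-0.04,0,0.5],[0,0,-0.04,0,0.5],[0,0,-0.04,0,0.5],[0,0,-0.04,0,0.5],[0,0,-0.04,0,0.5],[0,0,0,0,0.5]]'; python3 go.py .6262 .0245 .2 -10.5;  python3 - <<'E'
from h import *
snap("side","s13",(100,100,310,290),3.8)
E
```

```text
clock: 36.25
tool_pos: [0.5937, 0.3159, 0.0048]
eef_rot: [0.804, 0.595, 0.0, 0.0]
contact_force: [-0.5, -0.9, -0.4]
opening: 0.722
tcp [0.5937 0.3159 0.0048] jaw 73.04 tilt [ 1.e-04  0.e+00 -1.e+00] q7 0.073 t 36.2 F [-0.5 -0.9 -0.4] open 63.5
shift tool mm [-0.   0.5 -1.2] norm 1.3
turn deg CCW world -0.34 -> yaw units 0.0009
clock: 36.95
tool_pos: [0.5955, 0.3188, 0.2324]
eef_rot: [0.804, 0.595, 0.006, -0.0]
contact_force: [0.9, 0.8, -2.7]
opening: 0.725
tcp [0.5955 0.3188 0.2324] jaw 73.03 tilt [ 0.0091  0.0077 -0.9999] q7 0.236 t 37.0 F [ 0.9  0.8 -2.7] open 63.8
shift tool mm [-272.8  115.    30.4] norm 297.6
turn deg CCW world -83.53 -> yaw units 0.232
```

View pics/s13.png

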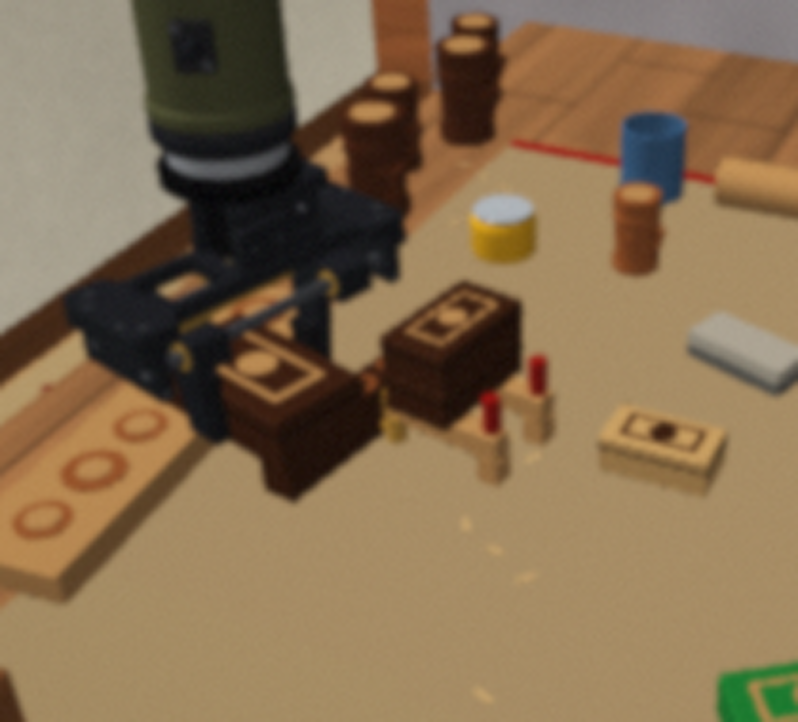

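```bash
python3 -m jog '[[-0.0341,0.0144,0,0,0.5],[-0.0341,0.0144,0,0,0.5],[-0.0341,0.0144,0,0,0.5],[-0.0341,0.0144,0,0,0.5],[-0.0341,0.0144,0,0,0.5],[-0.0341,0.0144,0,0,0.5],[-0.0341,0.0144,0,0,0.5],[-0.0341,0.0144,0,0,0.5],[0,0,0,0,0.5]]'; python3 -m jog '[[0,0,0,0.0193,0.5],[0,0,0,0.0193,0.5],[0,0,0,0.0193,0.5],[0,0,0,0.0193,0.5],[0,0,0,0.0193,0.5],[0,0,0,0.0193,0.5],[0,0,0,0.0193,0.5],[0,0,0,0.0193,0.5],[0,0,0,0.0193,0.5],[0,0,0,0.0193,0.5],[0,0,0,0.0193,0.5],[0,0,0,0.0193,0.5],[0,0,0,0,0.5],[0,0,0,0,0.5]]';  python3 go.py .6258 .0245 .15 -10.5
```

```text
clock: 37.9
tool_pos: [0.6236, 0.0117, 0.2221]
eef_rot: [0.807, 0.591, -0.004, 0.002]
contact_force: [-0.5, -0.5, -2.8]
opening: 0.721
clock: 39.3
tool_pos: [0.6234, 0.0216, 0.2239]
eef_rot: [0.996, -0.088, -0.001, 0.0]
contact_force: [0.5, 0.1, -2.5]
opening: 0.728
tcp [0.6234 0.0216 0.2239] jaw -10.13 tilt [-2.1e-03 -4.0e-04 -1.0e+00] q7 -0.58 t 39.3 F [ 0.5  0.1 -2.5] open 64.1
shift tool mm [ 2.  -3.4 73.9] norm 74.0
turn deg CCW world -0.37 -> yaw units 0.001
```

```bash
python3 -m jog '[[0.002,-0.0034,0.025,0.001,0.5],[0,0,0.025,0,0.5],[0,0,0.015,0,0.5],[0,0,0.01,0,0.5],[0,0,0.005,0,0.5],[0,0,0,0,0.5],[0,0,0,0,0.5]]';  python3 go.py .6258 .0245 .128 -10.5
```

```text
clock: 40.0
tool_pos: [0.6274, 0.0244, 0.1454]
eef_rot: [0.996, -0.093, 0.001, -0.0]
contact_force: [-0.7, 0.4, -3.0]
opening: 0.726
tcp [0.6274 0.0244 0.1454] jaw -10.68 tilt [ 1.3e-03  3.0e-04 -1.0e+00] q7 -0.637 t 40.0 F [-0.7  0.4 -3. ] open 63.9
shift tool mm [-1.6  0.2 17.4] norm 17.5
turn deg CCW world 0.18 -> yaw units -0.0005
```

```bash
python3 -m jog '[[-0.001,0,0.007,-0.0005,0.5],[0,0,0.005,0,0.5],[0,0,0.003,0,0.5],[0,0,0.001,0,0.5],[0,0,0.001,0,0.5],[0,0,0.001,0,0.5],[0,0,0,0,0.5],[0,0,0,0,0.5]]';  python3 go.py .6258 .0245 .127 -10.5
```

```text
clock: 40.8
tool_pos: [0.6259, 0.0245, 0.1268]
eef_rot: [0.996, -0.092, 0.0, 0.0]
contact_force: [0.3, -1.2, -3.2]
opening: 0.724
tcp [0.6259 0.0245 0.1268] jaw -10.52 tilt [ 3.e-04 -0.e+00 -1.e+00] q7 -0.647 t 40.8 F [ 0.3 -1.2 -3.2] open 63.7
shift tool mm [-0.1 -0.  -0.2] norm 0.2
turn deg CCW world 0.02 -> yaw units -0.0001
```

```bash
python3 -m jog '[[0,0,0.001,0,0.5],[0,0,0,0,0.5],[0,0,0,0,0.5]]';  python3 go.py .6258 .0245 .127 -10.5
```

```text
clock: 41.1
tool_pos: [0.6259, 0.0245, 0.1268]
eef_rot: [0.996, -0.092, 0.0, 0.0]
contact_force: [-1.7, -1.0, 6.3]
opening: 0.726
tcp [0.6259 0.0245 0.1268] jaw -10.52 tilt [ 6.e-04 -3.e-04 -1.e+00] q7 -0.648 t 41.1 F [-1.7 -1.   6.3] open 63.9
shift tool mm [-0.1 -0.  -0.2] norm 0.3
turn deg CCW world 0.02 -> yaw units -0.0001
```

```bash
python3 -m jog '[[0,0,0,0,0.2],[0,0,0,0,0.15],[0,0,0,0,0.12],[0,0,0,0,0.12],[0,0,-0.01,0,0.12],[0,0,-0.03,0,0.1],[0,0,-0.04,0,0.1],[0,0,-0.03,0,0.1],[0,0,0,0,0]]'; python3 go.py .4475 -.0023 .2 86.7
```

```text
clock: 42.0
tool_pos: [0.6289, 0.0253, 0.2412]
eef_rot: [0.996, -0.092, 0.005, -0.001]
contact_force: [0.4, 0.1, 0.3]
opening: 0.969
tcp [0.6289 0.0253 0.2412] jaw -10.54 tilt [ 0.0099  0.0016 -0.9999] q7 -0.583 t 42.0 F [0.4 0.1 0.3] open 85.3
shift tool mm [-173.6   60.4   39.3] norm 188.0
turn deg CCW world -82.76 -> yaw units 0.2299
```

```bash
python3 -m jog '[[-0.0345,0.012,0,0,0],[-0.0345,0.012,0,0,0],[-0.0345,0.012,0,0,0],[-0.0345,0.012,0.01,0,0],[-0.0345,0.012,0.01,0,0],[0,0,0.01,0,0],[0,0,0,0,0]]'; python3 -m jog '[[0,0,0,-0.0208,0],[0,0,0,-0.0208,0],[0,0,0,-0.0208,0],[0,0,0,-0.0208,0],[0,0,0,-0.0208,0],[0,0,0,-0.0208,0],[0,0,0,-0.0208,0],[0,0,0,-0.0208,0],[0,0,0,-0.0208,0],[0,0,0,-0.0208,0],[0,0,0,-0.0208,0],[0,0,0,-0.0208,0],[0,0,0,-0.0208,0],[0,0,0,0,0]]';  python3 go.py .4475 -.0023 .1 86.7;  python3 - <<'E'
from h import *
ims={"top":snap("top","t14",(150,120,310,240),5),"side":snap("side","s14",(150,100,310,290),4.2)}
for n in ims:
  for d in dets("small1",n):
    f=fit({n:d["pixels"]},.096,.052,.036); print(n,info(d,ims[n]),f[0].round(4),round(f[1],3))
E
```

```text
clock: 42.7
tool_pos: [0.4444, -0.0033, 0.2051]
eef_rot: [0.996, -0.092, -0.001, 0.0]
contact_force: [0.7, 0.4, 0.2]
opening: 0.995
clock: 44.1
tool_pos: [0.447, -0.0026, 0.2059]
eef_rot: [0.727, 0.687, 0.001, -0.0]
contact_force: [-0.4, 0.4, 0.5]
opening: 1.001
tcp [ 0.447  -0.0026  0.2059] jaw 86.77 tilt [ 0.0015  0.0017 -1.    ] q7 0.599 t 44.1 F [-0.4  0.4  0.5] open 88.1
shift tool mm [  0.2   0.3 105.9] norm 105.9
turn deg CCW world -0.07 -> yaw units 0.0002
top (0.7, [259, 205, 271, 218], 148, (np.float64(264.8), np.float64(212.5)), [191, 158, 112]) [ 4.1550e-01 -1.0000e-04  3.1377e+00] 0.537
side (0.74, [257, 204, 295, 233], 633, (np.float64(274.5), np.float64(218.7)), [140, 109, 68]) [4.4540e-01 1.2000e-03 3.0793e+00] 0.064
side (0.27, [167, 193, 247, 232], 1280, (np.float64(205.4), np.float64(213.0)), [98, 55, 30]) [0.7152 0.0928 4.4467] 0.555
side (0.17, [204, 202, 237, 228], 304, (np.float64(225.0), np.float64(215.7)), [132, 96, 58]) [ 0.5988  0.0422 -0.9867] 0.483
```

View pics/s14.png

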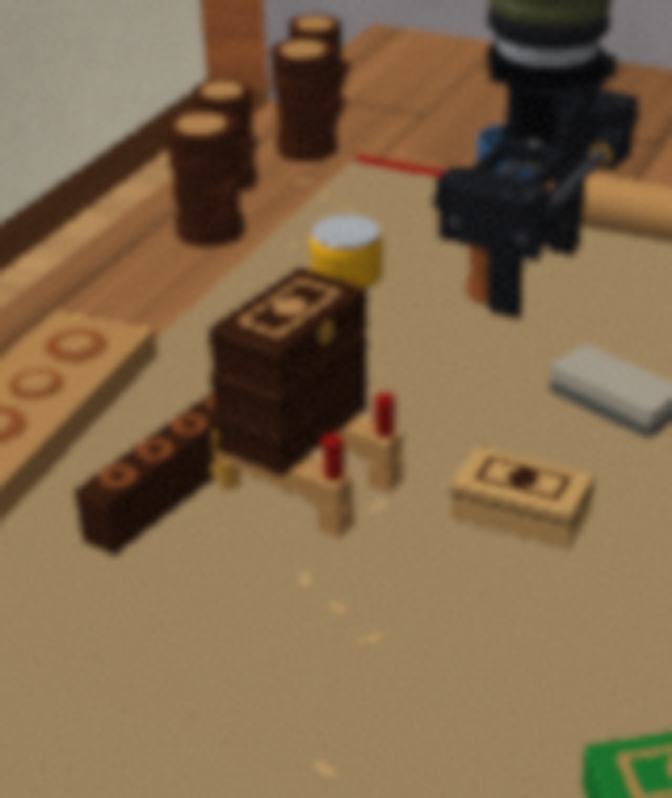

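View pics/t14.png

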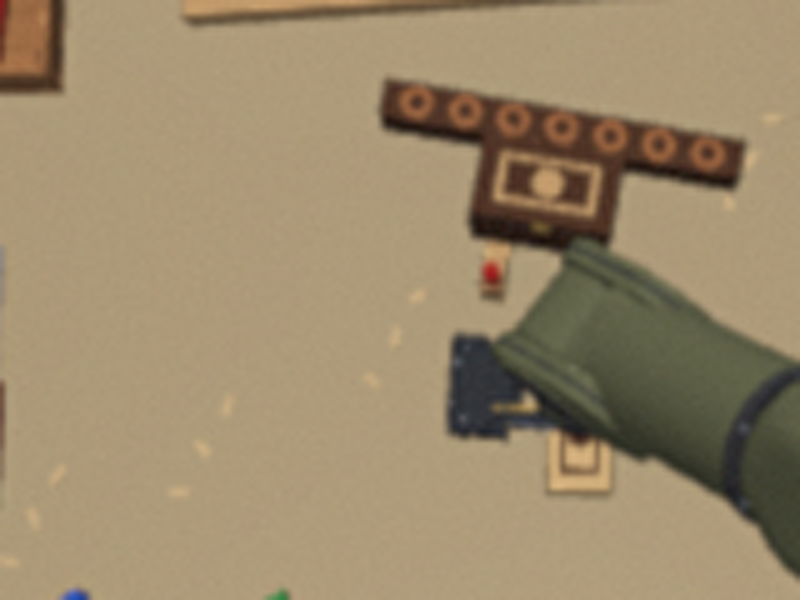

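```bash
python3 - <<'E'
from h import *
g=lambda x,y,z:back("side",(150+x/4.2-.5,100+y/4.2-.5),z)
print(g(522,477,.036),g(290,305,.158),back("top",(150+547/5-.5,120+183/5-.5),.158))
for c in [(476,450),(594,480),(575,526),(453,489)]:print(g(*c,.036))
E
python3 -m jog '[[0,0,0.04,0,0],[0,0,0.04,0,0],[0,0,0.04,0,0],[0,0,0.04,0,0],[0,0,0.02,0,0],[0,0,0.01,0,0],[0,0,0.007,0,0],[0,0,0,0,0],[0,0,0,0,0]]';python3 go.py .4465 -.0013 .006 86.7
```

```text
[ 0.44891845 -0.00235918  0.036     ] [0.62557055 0.02185998 0.158     ] [0.62478918 0.02321234 0.158     ]
[ 0.49353861 -0.02136131  0.036     ]
[ 0.39763071 -0.0199912   0.036     ]
[0.3935717  0.03846088 0.036     ]
[0.49127457 0.03183422 0.036     ]
clock: 45.2
tool_pos: [0.4457, -0.0029, 0.0089]
eef_rot: [0.727, 0.687, 0.0, 0.0]
contact_force: [0.5, 0.2, -0.3]
opening: 1.0
tcp [ 0.4457 -0.0029  0.0089] jaw 86.78 tilt [ 6.e-04 -2.e-04 -1.e+00] q7 -0.138 t 45.2 F [ 0.5  0.2 -0.3] open 88.0
shift tool mm [1.7 0.7 2.9] norm 3.4
turn deg CCW world -0.08 -> yaw units 0.0002
```

```bash
python3 -m jog '[[0.001,0.0013,0.003,0,0],[0,0,0,0,0.2],[0,0,0,0,0.4],[0,0,0,0,0.6],[0,0,0,0,0.6],[0,0,0,0,0.6],[0,0,0,0,0.6]]' 20; python3 go.py .447 -.002 .006 86.7; python3 -m jog '[[0,0,-0.02,0,0.6],[0,0,-0.04,0,0.6],[0,0,-0.04,0,0.6],[0,0,-0.04,0,0.6],[0,0,-0.04,0,0.6],[0,0,-0.04,0,0.6],[0,0,-0.04,0,0.6],[0,0,0,0,0.6]]'; python3 go.py .6262 .0245 .2 -10.5;  python3 - <<'E'
from h import *
snap("side","s15",(100,80,310,270),3.8)
E
```

```text
clock: 45.9
tool_pos: [0.4466, -0.0022, 0.0058]
eef_rot: [0.726, 0.687, -0.0, 0.0]
contact_force: [-0.7, -0.0, 0.1]
opening: 0.592
tcp [ 0.4466 -0.0022  0.0058] jaw 86.82 tilt [ 1.e-04 -2.e-04 -1.e+00] q7 -0.145 t 45.9 F [-0.7 -0.   0.1] open 52.1
shift tool mm [ 0.2  0.4 -0.2] norm 0.5
turn deg CCW world -0.12 -> yaw units 0.0003
clock: 46.7
tool_pos: [0.4492, -0.0014, 0.2635]
eef_rot: [0.727, 0.687, 0.003, 0.003]
contact_force: [0.5, -0.4, -0.9]
opening: 0.592
tcp [ 0.4492 -0.0014  0.2635] jaw 86.78 tilt [ 8.8e-03 -7.0e-04 -1.0e+00] q7 0.768 t 46.7 F [ 0.5 -0.4 -0.9] open 52.1
shift tool mm [ 35.8 174.7  65. ] norm 189.8
turn deg CCW world 82.72 -> yaw units -0.2298
```

View pics/s15.png

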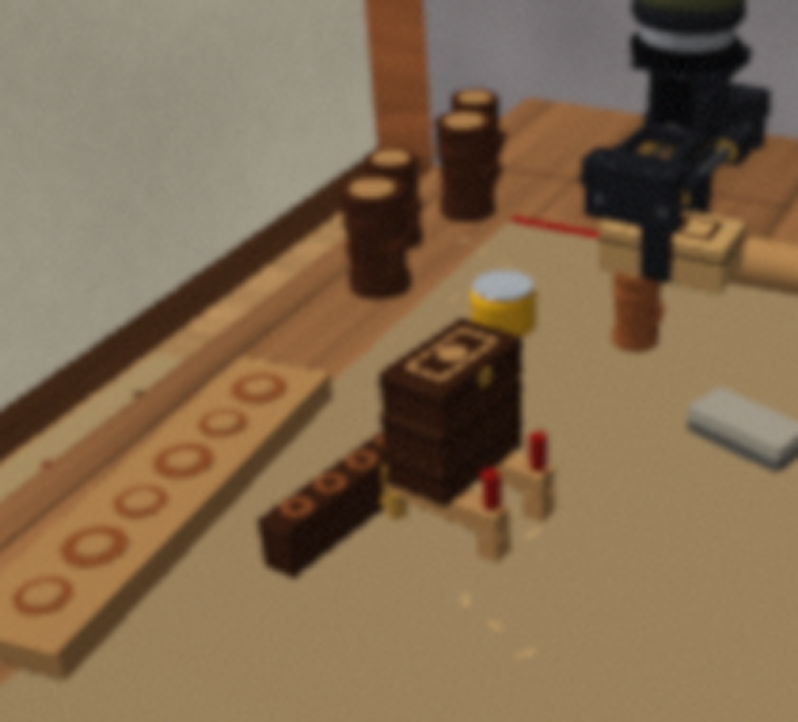

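```bash
python3 -m jog '[[0.006,0.029,0,0,0.6],[0.006,0.029,0,0,0.6],[0.006,0.029,0,0,0.6],[0.006,0.029,0,0,0.6],[0.006,0.029,0,0,0.6],[0.006,0.029,0,0,0.6],[0,0,0,0,0.6]]'; python3 -m jog '[[0,0,0,0.0208,0.6],[0,0,0,0.0208,0.6],[0,0,0,0.0208,0.6],[0,0,0,0.0208,0.6],[0,0,0,0.0208,0.6],[0,0,0,0.0208,0.6],[0,0,0,0.0208,0.6],[0,0,0,0.0208,0.6],[0,0,0,0.0208,0.6],[0,0,0,0.0208,0.6],[0,0,0,0.0208,0.6],[0,0,0,0.0208,0.6],[0,0,0,0.0208,0.6],[0,0,0,0,0.6],[0,0,0,0,0.6]]';  python3 go.py .6258 .024 .19 -10.5
```

```text
clock: 47.45
tool_pos: [0.6246, 0.0244, 0.2566]
eef_rot: [0.727, 0.687, -0.001, 0.0]
contact_force: [-0.7, -0.0, -0.5]
opening: 0.598
clock: 48.95
tool_pos: [0.6214, 0.0237, 0.2584]
eef_rot: [0.996, -0.09, -0.001, 0.001]
contact_force: [0.5, -0.1, -1.9]
opening: 0.592
tcp [0.6214 0.0237 0.2584] jaw -10.34 tilt [-0.0023 -0.0026 -1.    ] q7 -0.545 t 49.0 F [ 0.5 -0.1 -1.9] open 52.1
shift tool mm [ 4.4 -1.3 68.3] norm 68.5
turn deg CCW world -0.16 -> yaw units 0.0004
```

```bash
python3 -m jog '[[0.0044,-0.0013,0.025,0.0004,0.6],[0,0,0.025,0,0.6],[0,0,0.013,0,0.6],[0,0,0.008,0,0.6],[0,0,0,0,0.6],[0,0,0,0,0.6]]';  python3 go.py .6258 .024 .165 -10.5
```

```text
clock: 49.55
tool_pos: [0.6277, 0.0244, 0.1892]
eef_rot: [0.996, -0.093, 0.001, 0.001]
contact_force: [-0.2, -0.6, -1.1]
opening: 0.59
tcp [0.6277 0.0244 0.1892] jaw -10.65 tilt [ 0.0016 -0.0012 -1.    ] q7 -0.585 t 49.5 F [-0.2 -0.6 -1.1] open 51.9
shift tool mm [-1.9  0.8 24.2] norm 24.3
turn deg CCW world 0.15 -> yaw units -0.0004
```

```bash
python3 -m jog '[[-0.001,0.0005,0.01,-0.0004,0.6],[0,0,0.007,0,0.6],[0,0,0.003,0,0.6],[0,0,0.001,0,0.6],[0,0,0,0,0.6],[0,0,0,0,0.6]]';  python3 go.py .6258 .024 .164 -10.5
```

```text
clock: 50.15
tool_pos: [0.6264, 0.024, 0.1677]
eef_rot: [0.996, -0.092, 0.0, 0.001]
contact_force: [0.8, -0.1, -0.8]
opening: 0.592
tcp [0.6264 0.024  0.1677] jaw -10.53 tilt [ 8.0e-04 -1.4e-03 -1.0e+00] q7 -0.595 t 50.1 F [ 0.8 -0.1 -0.8] open 52.1
shift tool mm [-0.6  0.1  3.7] norm 3.8
turn deg CCW world 0.03 -> yaw units -0.0001
```

```bash
python3 -m jog '[[0,0,0.002,0,0.6],[0,0,0.001,0,0.6],[0,0,0.001,0,0.6],[0,0,0,0,0.6],[0,0,0,0,0.6]]';  python3 go.py .6258 .024 .164 -10.5
```

```text
clock: 50.65
tool_pos: [0.6262, 0.0239, 0.1639]
eef_rot: [0.996, -0.092, 0.0, 0.001]
contact_force: [-0.7, 0.2, 2.4]
opening: 0.594
tcp [0.6262 0.0239 0.1639] jaw -10.54 tilt [ 5.0e-04 -1.6e-03 -1.0e+00] q7 -0.597 t 50.6 F [-0.7  0.2  2.4] open 52.2
shift tool mm [-0.4 -0.  -0.1] norm 0.4
turn deg CCW world 0.04 -> yaw units -0.0001
```

Contact. Release, lift, move towards the head.

```bash
python3 -m jog '[[0,0,0,0,0.35],[0,0,0,0,0.3],[0,0,0,0,0.25],[0,0,0,0,0.25],[0,0,-0.01,0,0.25],[0,0,-0.03,0,0.2],[0,0,-0.03,0,0.2],[0,0,-0.02,0,0],[0,0,0,0,0]]'; python3 - <<'E'
from h import *
ims={"top":snap("top","t16",(290,110,420,230),5),"side":snap("side","s16",(150,80,350,260),4)}
for n in ims:
  for d in dets("head",n): print(n,*info(d,ims[n]))
E
python3 go.py .58 -.28 .25 90
```

```text
clock: 51.55
tool_pos: [0.6283, 0.0247, 0.2575]
eef_rot: [0.996, -0.092, 0.004, -0.0]
contact_force: [-0.2, 0.2, 0.6]
opening: 0.963
top 0.75 [332, 161, 351, 179] 189 (np.float64(343.0), np.float64(170.5)) [159, 109, 74]
side 0.82 [263, 148, 273, 175] 283 (np.float64(267.6), np.float64(160.6)) [100, 56, 30]
side 0.45 [281, 183, 313, 206] 449 (np.float64(297.2), np.float64(193.0)) [141, 133, 115]
tcp [0.6253 0.0238 0.2525] jaw -10.53 tilt [-0.0018 -0.0019 -1.    ] q7 -0.549 t 51.8 F [-0.  -0.6 -0.4] open 87.8
shift tool mm [ 10.9 307.    3.1] norm 307.2
turn deg CCW world -79.47 -> yaw units 0.2208
```

View pics/s16.png

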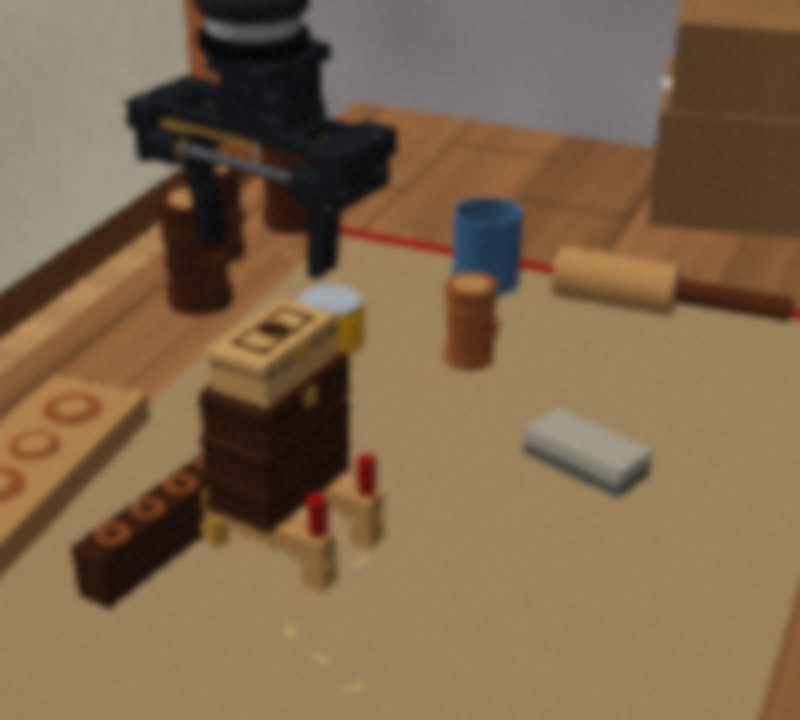

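View pics/t16.png

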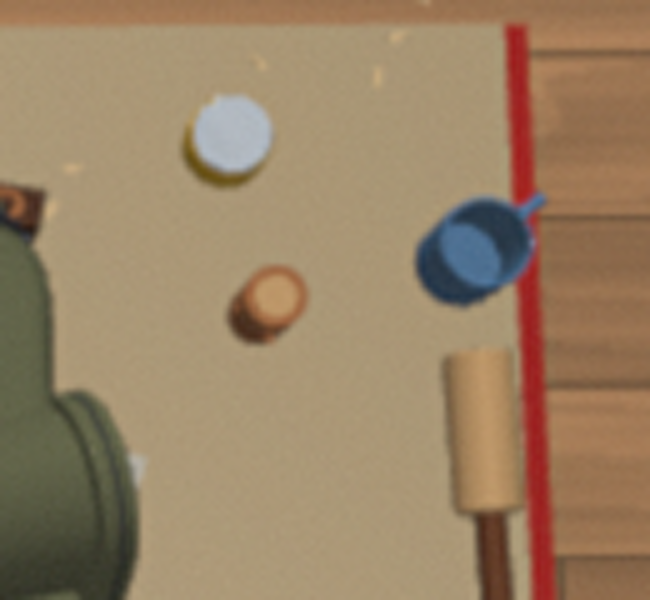

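```bash
python3 - <<'E'
from h import *
from scipy.optimize import minimize
g=lambda x,y,z:back("side",(150+x/4-.5,80+y/4-.5),z)
t=lambda x,y,z:back("top",(290+x/5-.5,110+y/5-.5),z)
print("crown",g(474,283,.084),t(275,297,.084),"nose side",g(496,330,.045),"axis mid z.042 side",g(470,325,.042))
print("mug rim",t(486,238,.085),"wax",t(233,133,.05))
ims={n:snap(n) for n in C}; ms={}
for n in C:
    ms[n]=[d for d in dets("head",n) if d["pixels"].sum()<330][0]["pixels"]
def cost(v,ks):
    a=np.arange(0,2*np.pi,.2); P=np.vstack([np.c_[v[0]+.025*np.cos(a),v[1]+.025*np.sin(a),0*a+z] for z in(0,.084)]);e=0
    for n in ks:
        ys,xs=np.nonzero(ms[n]); o=np.array([xs.min()-10,ys.min()-10]); m=ms[n][o[1]:ys.max()+10,o[0]:xs.max()+10].astype(np.float32)
        h=hullmask(n,P,o,m.shape); e+=1-np.minimum(h,m).sum()/np.maximum(h,m).sum()
    return e
x0=t(275,297,.084)[:2]
for ks in(["top"],["side"],["top","side"]):
    q=minimize(cost,x0,args=(ks,),method="Nelder-Mead",options=dict(initial_simplex=[x0,x0+[.01,0],x0+[0,.01]])); print(ks,q.x.round(4),q.fun)
s=lambda x,y,z:back("side",(150+x/4-.5,80+y/4-.5),z)
print("lid4 side",s(272,330,.194))
E
python3 go.py .58 -.28 .25 105
```

```text
crown [ 0.5880591  -0.31736783  0.084     ] [ 0.58841709 -0.31440433  0.084     ] nose side [ 0.55900935 -0.30434762  0.045     ] axis mid z.042 side [ 0.58781501 -0.30910407  0.042     ]
mug rim [ 0.63498053 -0.48219583  0.085     ] wax [ 0.73132466 -0.29141842  0.05      ]
tcp [0.6257 0.024  0.2526] jaw -10.53 tilt [-0.0014 -0.0017 -1.    ] q7 -0.549 t 52.0 F [-0.7  0.2 -0.1] open 87.9
shift tool mm [ 10.7 307.2   3.1] norm 307.4
turn deg CCW world -64.47 -> yaw units 0.1791Traceback (most recent call last):
  File "<stdin>", line 9, in <module>
IndexError: list index out of range
```

```bash
python3 -m jog '[[0.0028,0.0378,0,0,0],[0.0028,0.0378,0,0,0],[0.0028,0.0378,0,0,0],[0.0028,0.0378,0,0,0],[0.0028,0.0378,0,0,0],[0.0028,0.0378,0,0,0],[0.0028,0.0378,0,0,0],[0.0028,0.0378,0,0,0],[0.0028,0.0378,0,0,0],[0,0,0,0,0]]'; python3 -m jog '[[0,0,0,0.02,0],[0,0,0,0.02,0],[0,0,0,0.02,0],[0,0,0,0.02,0],[0,0,0,0.02,0],[0,0,0,0.02,0],[0,0,0,0.02,0],[0,0,0,0.02,0],[0,0,0,0.02,0],[0,0,0,0.02,0],[0,0,0,0.02,0],[0,0,0,0,0],[0,0,0,0,0]]'; python3 go.py .588 -.315 .14 90; python3 - <<'E'
from h import *
ims={"top":snap("top","t17",(190,110,350,230),5),"side":snap("side","s17",(150,80,350,260),4)}
E
```

```text
clock: 52.95
tool_pos: [0.5858, -0.3234, 0.2528]
eef_rot: [0.995, -0.097, -0.001, 0.003]
contact_force: [0.0, -0.1, -0.9]
opening: 0.997
clock: 54.25
tool_pos: [0.5888, -0.3142, 0.2537]
eef_rot: [0.71, -0.704, 0.0, 0.0]
contact_force: [-0.5, 0.3, 0.8]
opening: 1.002
tcp [ 0.5888 -0.3142  0.2537] jaw -89.52 tilt [-3.e-04 -1.e-03 -1.e+00] q7 -1.148 t 54.2 F [-0.5  0.3  0.8] open 88.2
shift tool mm [  0.6   0.8 113.7] norm 113.7
turn deg CCW world -0.48 -> yaw units 0.0013
```

View pics/s17.png

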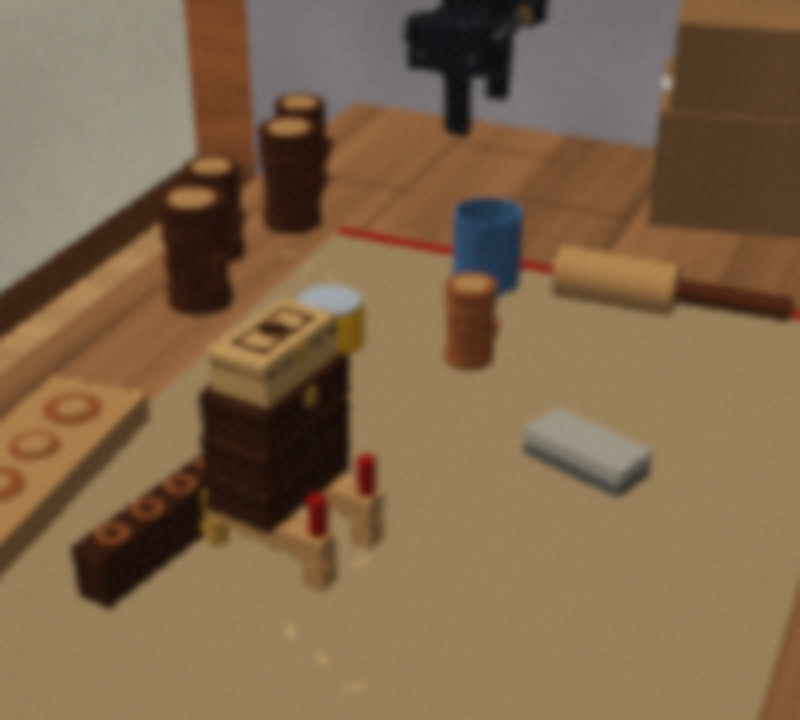

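View pics/t17.png

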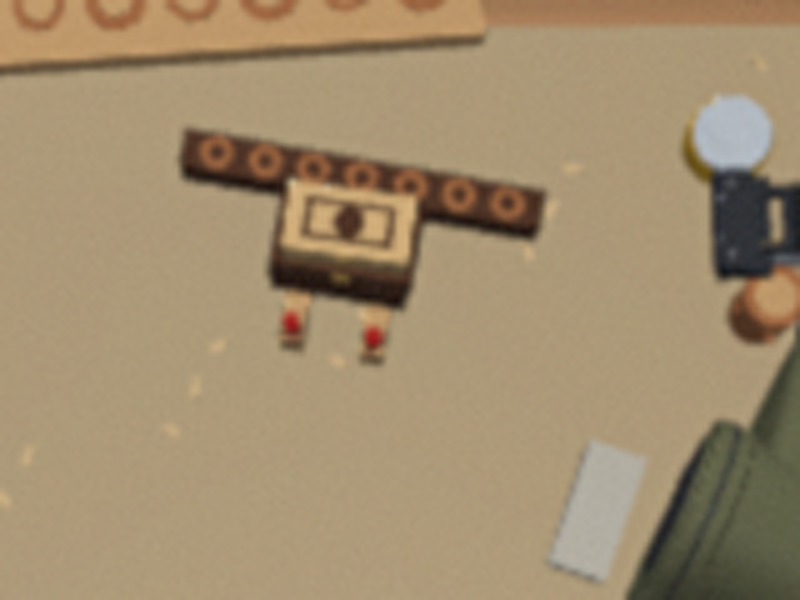

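```bash
python3 - <<'E'
from h import *
t=lambda x,y,z:back("top",(190+x/5-.5,110+y/5-.5),z)
s=lambda x,y,z:back("side",(150+x/4-.5,80+y/4-.5),z)
print("lid4",t(349,221,.194),s(272,330,.194))
for c in [(287,181),(419,203),(407,264),(280,240)]: print(t(*c,.194))
E
python3 -m jog '[[0,0.001,0.04,0,0],[0,0,0.04,0,0],[0,0,0.03,0,0],[0,0,0.02,0,0],[0,0,0,0,0],[0,0,0,0,0]]'; python3 go.py .588 -.315 .035 90; python3 - <<'E'
from h import *
snap("side","s18",(230,80,350,190),6)
E
```

```text
lid4 [0.62565014 0.02167745 0.194     ] [0.62615991 0.02378167 0.194     ]
[0.65645321 0.06783982 0.194     ]
[ 0.63910932 -0.03050487  0.194     ]
[ 0.59278201 -0.02121306  0.194     ]
[0.61144835 0.07303269 0.194     ]
clock: 54.95
tool_pos: [0.5881, -0.3154, 0.1244]
eef_rot: [0.709, -0.705, 0.001, 0.0]
contact_force: [-0.4, -0.3, 0.3]
opening: 1.001
tcp [ 0.5881 -0.3154  0.1244] jaw -89.7 tilt [ 8.0e-04 -1.4e-03 -1.0e+00] q7 -1.156 t 55.0 F [-0.4 -0.3  0.3] open 88.1
shift tool mm [-0.5  0.2 89.4] norm 89.4
turn deg CCW world -0.3 -> yaw units 0.0008
```

View pics/s18.png

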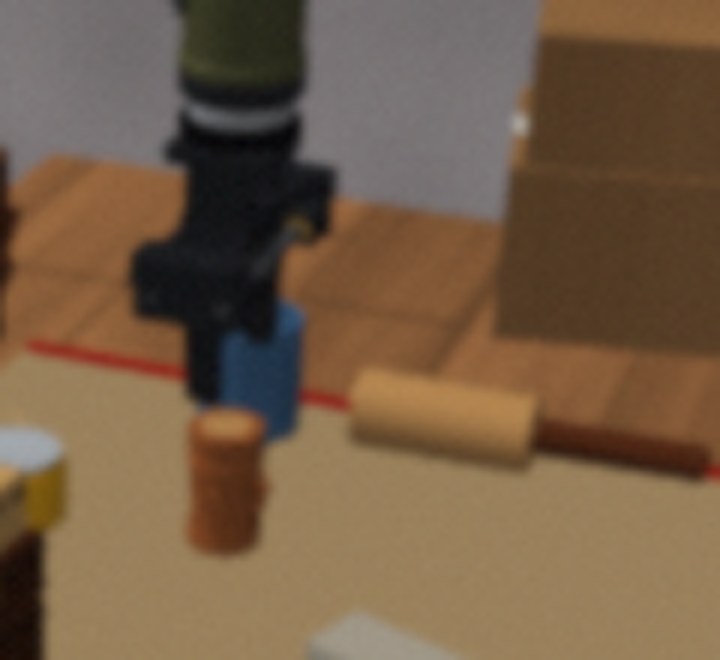

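```bash
python3 -m jog '[[0,0,0.03,0.0008,0],[0,0,0.03,0,0],[0,0,0.015,0,0],[0,0,0.008,0,0],[0,0,0,0,0],[0,0,0,0,0]]'; python3 go.py .588 -.315 .035 90; python3 -m jog '[[0,0,0.003,0,0.15],[0,0,0,0,0.25],[0,0,0,0,0.35],[0,0,0,0,0.6],[0,0,0,0,0.6],[0,0,0,0,0.6],[0,0,0,0,0.6]]' 15; python3 go.py .588 -.315 .035 90; python3 - <<'E'
from h import *
snap("side","s19",(230,80,350,190),6)
E
```

```text
clock: 55.6
tool_pos: [0.5888, -0.3159, 0.0424]
eef_rot: [-0.707, 0.707, -0.002, -0.0]
contact_force: [-0.3, 0.6, -0.3]
opening: 0.999
tcp [ 0.5888 -0.3159  0.0424] jaw -90.02 tilt [ 0.0025 -0.0026 -1.    ] q7 -1.165 t 55.6 F [-0.3  0.6 -0.3] open 87.9
shift tool mm [-0.9  0.8  7.4] norm 7.5
turn deg CCW world 0.02 -> yaw units -0.0001
clock: 56.3
tool_pos: [0.5879, -0.3154, 0.0382]
eef_rot: [-0.707, 0.707, -0.001, -0.0]
contact_force: [-1.1, 0.2, 1.3]
opening: 0.564
tcp [ 0.5879 -0.3154  0.0382] jaw -90.02 tilt [ 5.0e-04 -1.6e-03 -1.0e+00] q7 -1.165 t 56.3 F [-1.1  0.2  1.3] open 49.6
shift tool mm [-0.4 -0.1  3.2] norm 3.2
turn deg CCW world 0.02 -> yaw units -0.0001
```

View pics/s19.png

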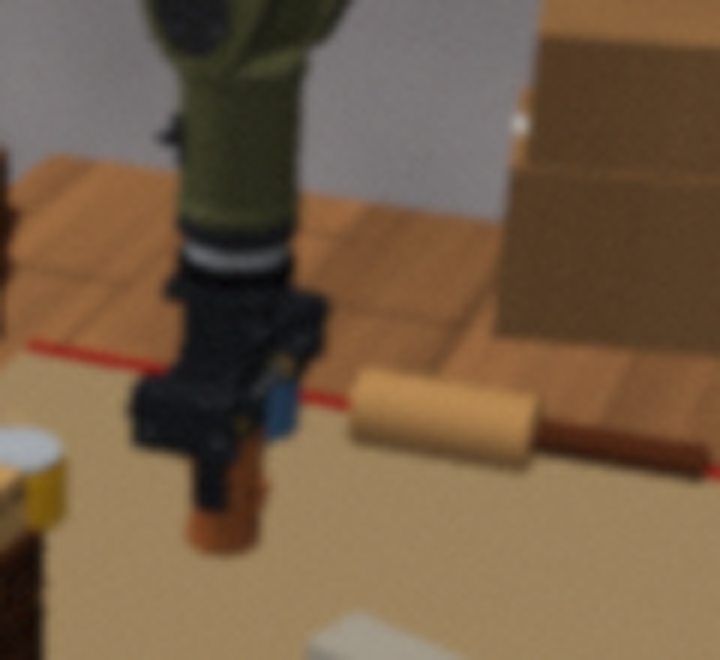

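```bash
python3 -m jog '[[0,0,-0.02,0,0.6],[0,0,-0.035,0,0.6],[0,0,-0.04,0,0.6],[0,0,-0.04,0,0.6],[0,0,-0.04,0,0.6],[0,0,-0.04,0,0.6],[0,0,-0.035,0,0.6],[0,0,-0.02,0,0.6],[0,0,0,0,0.6],[0,0,0,0,0.6]]'; python3 go.py .6258 .0235 .29; python3 - <<'E'
from h import *
snap("side","s20",(150,30,350,210),4)
E
```

```text
clock: 57.35
tool_pos: [0.5871, -0.3146, 0.3069]
eef_rot: [-0.707, 0.707, 0.0, -0.001]
contact_force: [-0.6, 0.8, -1.2]
opening: 0.565
tcp [ 0.5871 -0.3146  0.3069] jaw -90.01 tilt [-1.2e-03 -7.0e-04 -1.0e+00] q7 -1.151 t 57.4 F [-0.6  0.8 -1.2] open 49.7
shift tool mm [-338.1  -38.6   16.6] norm 340.7
```

View pics/s20.png

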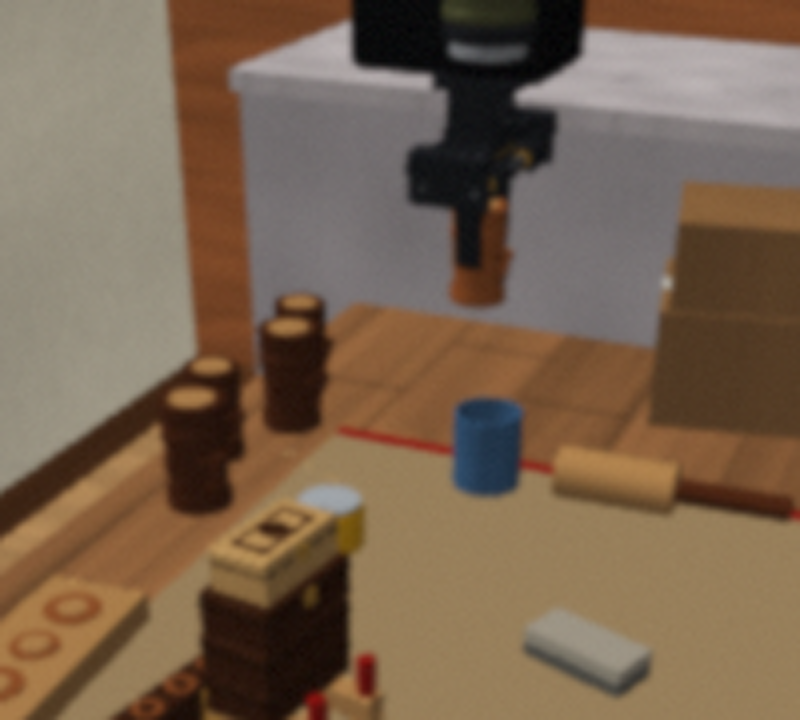

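```bash
python3 -m jog '[[-0.02,-0.002,0,0,0.6],[-0.031,-0.0036,0,0,0.6],[-0.031,-0.0036,0,0,0.6],[-0.031,-0.0036,0,0,0.6],[-0.031,-0.0036,0,0,0.6],[-0.031,-0.0036,0,0,0.6],[-0.031,-0.0036,0,0,0.6],[-0.031,-0.0036,0,0,0.6],[-0.031,-0.0036,0,0,0.6],[-0.031,-0.0036,0,0,0.6],[-0.025,-0.003,0,0,0.6],[-0.012,-0.001,0,0,0.6],[0,0,0,0,0.6],[0,0,0,0,0.6],[0,0,0,0,0.6]]'; python3 go.py .6258 .0235 .25; python3 - <<'E'
from h import *
snap("side","s21",(150,60,310,220),4.5)
E
```

```text
clock: 58.9
tool_pos: [0.626, 0.0187, 0.3074]
eef_rot: [-0.706, 0.708, -0.001, -0.001]
contact_force: [0.2, -0.4, -0.9]
opening: 0.563
tcp [0.626  0.0187 0.3074] jaw -90.19 tilt [-1.0e-04 -3.1e-03 -1.0e+00] q7 -1.675 t 58.9 F [ 0.2 -0.4 -0.9] open 49.5
shift tool mm [-5.   0.2 57.4] norm 57.6
```

View pics/s21.png

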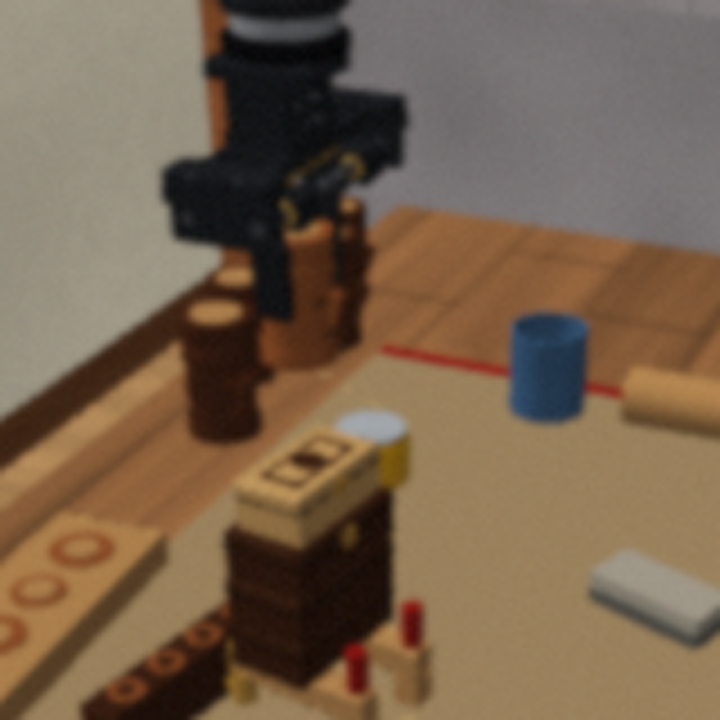

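```bash
python3 -m jog '[[-0.005,0,0.015,0,0.6],[0,0,0.02,0,0.6],[0,0,0.013,0,0.6],[0,0,0.007,0,0.6],[0,0,0.002,0,0.6],[0,0,0,0,0.6],[0,0,0,0,0.6]]'; python3 go.py .6258 .0233 .232
```

```text
clock: 59.65
tool_pos: [0.6268, 0.0259, 0.2513]
eef_rot: [-0.707, 0.707, -0.001, 0.0]
contact_force: [1.1, -0.7, -1.1]
opening: 0.562
tcp [0.6268 0.0259 0.2513] jaw -90.03 tilt [ 0.0019 -0.0014 -1.    ] q7 -1.685 t 59.6 F [ 1.1 -0.7 -1.1] open 49.5
shift tool mm [ 2.6  1.1 19.3] norm 19.5
```

```bash
python3 -m jog '[[0.0022,0.0005,0.008,0,0.6],[0,0,0.005,0,0.6],[0,0,0.002,0,0.6],[0,0,0.001,0,0.6],[0,0,0,0,0.6],[0,0,0,0,0.6]]'; python3 go.py .6258 .0233 .232
```

```text
clock: 60.25
tool_pos: [0.6259, 0.0238, 0.2347]
eef_rot: [-0.707, 0.707, -0.001, -0.0]
contact_force: [0.8, -0.7, -1.4]
opening: 0.564
tcp [0.6259 0.0238 0.2347] jaw -90.02 tilt [ 7.0e-04 -1.5e-03 -1.0e+00] q7 -1.683 t 60.2 F [ 0.8 -0.7 -1.4] open 49.6
shift tool mm [0.5 0.1 2.7] norm 2.7
```

```bash
python3 -m jog '[[0,0,0.001,0,0.6],[0,0,0.001,0,0.6],[0,0,0,0,0.6],[0,0,0,0,0.6]]'; python3 go.py .6258 .0233 .232;python3 -m jog '[[0,0,0.001,0,0.6],[0,0,0,0,0.6],[0,0,0,0,0.6]]'; python3 go.py .6258 .0233 .232
```

```text
clock: 60.65
tool_pos: [0.6258, 0.0238, 0.2325]
eef_rot: [-0.707, 0.707, -0.001, -0.0]
contact_force: [0.4, 1.1, -0.9]
opening: 0.564
tcp [0.6258 0.0238 0.2325] jaw -90.02 tilt [ 3.0e-04 -1.5e-03 -1.0e+00] q7 -1.683 t 60.6 F [ 0.4  1.1 -0.9] open 49.6
shift tool mm [ 0.5 -0.   0.5] norm 0.7
clock: 60.95
tool_pos: [0.626, 0.0238, 0.2321]
eef_rot: [-0.707, 0.707, -0.001, -0.0]
contact_force: [-1.9, -0.1, 4.3]
opening: 0.564
tcp [0.626  0.0238 0.2321] jaw -90.03 tilt [ 0.0011 -0.0014 -1.    ] q7 -1.683 t 61.0 F [-1.9 -0.1  4.3] open 49.7
shift tool mm [0.5 0.2 0.1] norm 0.5
```

Seated. Release gently and rise straight clear of the crown.

```bash
python3 -m jog '[[0,0,0,0,0.42],[0,0,0,0,0.35],[0,0,0,0,0.25],[0,0,0,0,0.2],[0,0,0,0,0.15],[0,0,-0.01,0,0.1],[0,0,-0.02,0,0.1],[0,0,-0.03,0,0.1],[0,0,-0.03,0,0.1],[0,0,-0.03,0,0],[0,0,0,0,0],[0,0,0,0,0]]'; python3 go.py .45 -.2 .34;  python3 - <<'E'
from h import *
snap("side","s22",(150,60,310,250),4)
E
```

```text
clock: 62.15
tool_pos: [0.6259, 0.0239, 0.3526]
eef_rot: [-0.707, 0.707, -0.001, 0.0]
contact_force: [0.6, 0.4, -1.2]
opening: 0.999
tcp [0.6259 0.0239 0.3526] jaw -90.02 tilt [ 0.0022 -0.0013 -1.    ] q7 -1.678 t 62.1 F [ 0.6  0.4 -1.2] open 87.9
shift tool mm [224.  175.9  12.5] norm 285.0
```

View pics/s22.png

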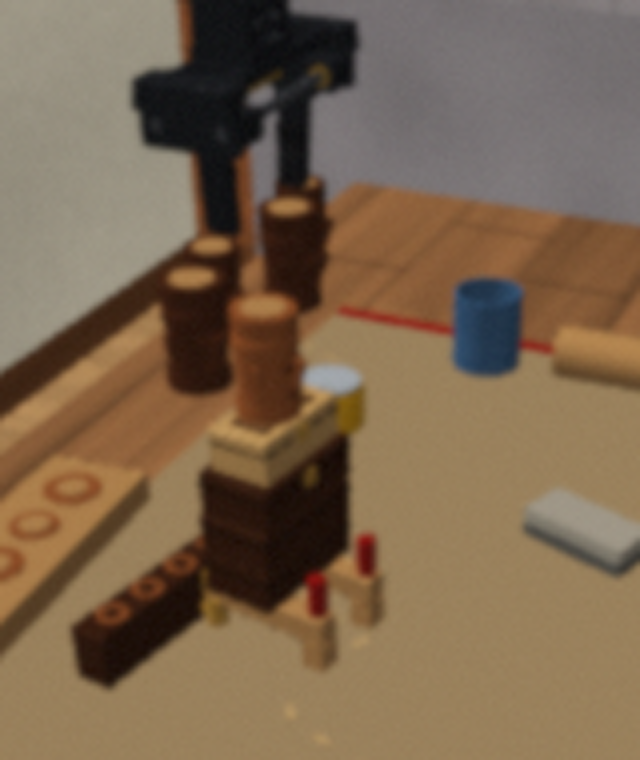

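```bash
python3 -m jog '[[0.022,0.0176,0,0,0],[0.022,0.0176,0,0,0],[0.022,0.0176,0,0,0],[0.022,0.0176,0,0,0],[0.022,0.0176,0,0,0],[0.022,0.0176,0,0,0],[0.022,0.0176,0,0,0],[0.022,0.0176,0,0,0],[0.022,0.0176,0,0,0],[0,0,0,0,0],[0,0,0,0,0]]'; python3 - <<'E'
from h import *
snap("side","s23"); snap("side","s23",None,1.5); snap("top","t23",None,1.5); snap("top","t23b",(200,110,320,210),6)
E
```

```text
clock: 63.3
tool_pos: [0.4666, -0.174, 0.351]
eef_rot: [-0.707, 0.708, 0.0, -0.001]
contact_force: [0.0, -0.5, -0.1]
opening: 0.998
```

View pics/s23.png

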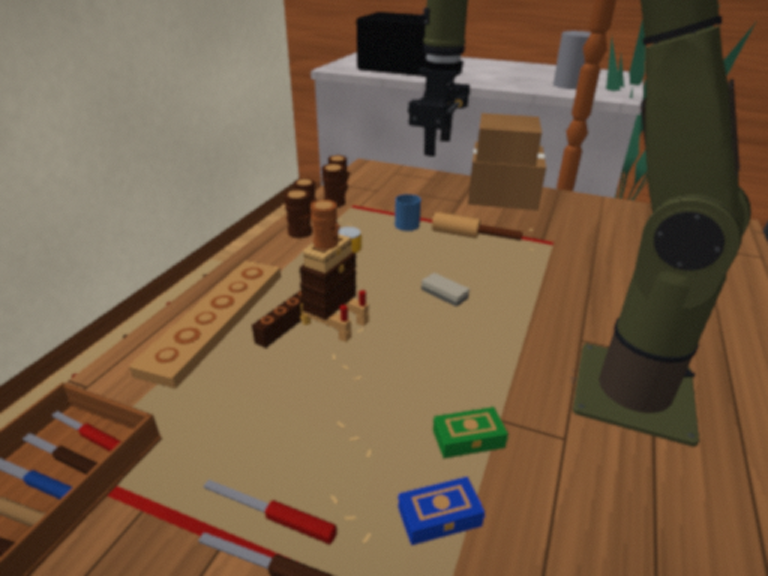

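View pics/t23.png

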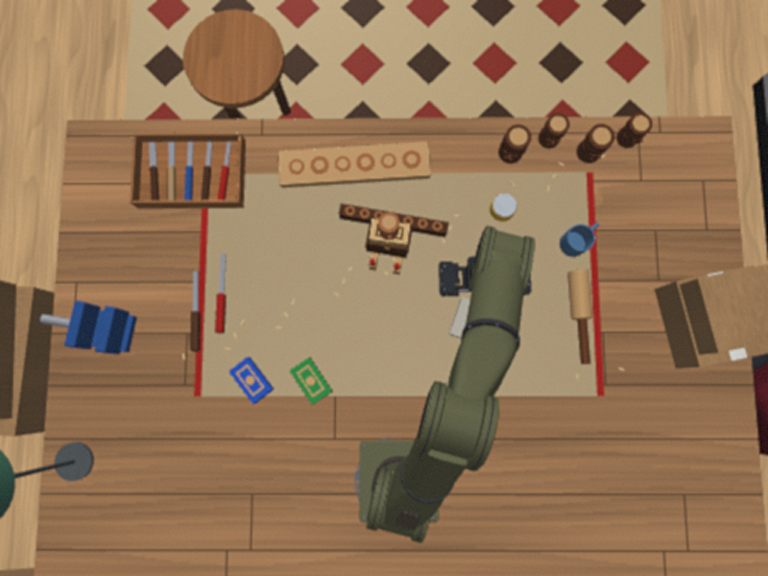

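View pics/t23b.png

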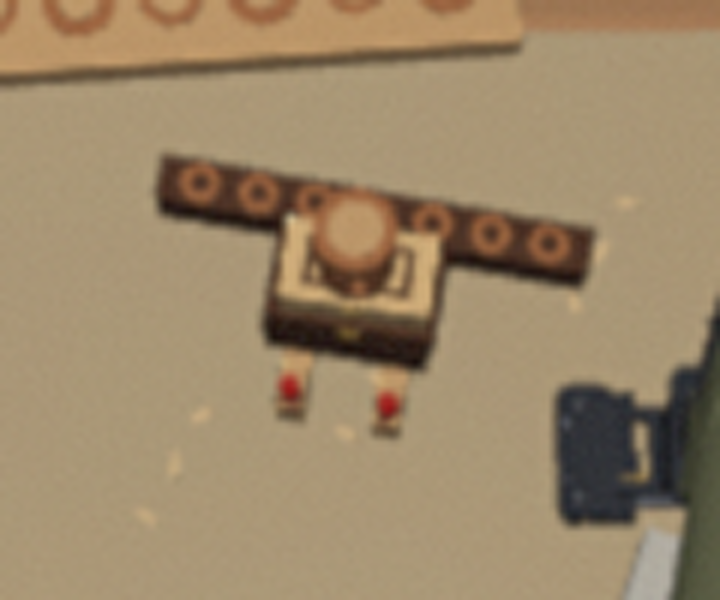

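```bash
python3 - <<'E'
from h import *
t=lambda x,y,z:back("top",(200+x/6-.5,110+y/6-.5),z).round(4)
print("crown",t(354,231,.278),"knobs",t(290,384,.084),t(388,403,.084))
print(r.finish_job())
E
```

```text
crown [0.6265 0.0245 0.278 ] knobs [0.5716 0.0672 0.084 ] [0.5587 0.0028 0.084 ]
the job is handed in; nothing more can be done
None
```

I swung both legs out by their red knobs to their stops. On them I stacked the four boxes that were there, three dark big ones and one pale small one on top, then stood the carved head in the middle. The job was handed in at about 64 s; no verdict was reported.

**Legs:** the last top picture put the knobs at (0.572, 0.067) and (0.559, 0.003), where the fully-out position should be. The gripper had read about the same when it let go of them.

**Column:** the lids measured within about 2–3 mm of the display spot at (0.626, 0.0245). The first box sits about 2 mm towards the robot by both cameras, and the third and fourth about 2 mm to the −y side. The boxes looked flat and in line with the rail.

**Head:** upright, crown measured at (0.6265, 0.0245), within 1 mm of the display spot and about 2 mm from the topmost lid's centre.

**Everything else:** the tools, mug, wax tin and the green and blue look-alikes look unmoved in the last pictures. The whetstone is partly hidden by the arm in the top view and looks unmoved in the side view. I did not re-measure any of these.

The two cameras disagreed with each other, and with the gripper's own reading, by 1–2 mm. I saw no box knocked aside during the run.

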